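Clamp a pottery sherd for sampling: touch, then a quarter turn

ROBOT

A 6-joint arm with a two-finger parallel gripper is mounted at the origin on the work surface. World frame = base frame: x ahead of the robot, y to its left, z up, the work surface at z = 0. Lengths are in m, angles in rad, forces in N, time in s.
With the tool pointing down it reaches from about 0.35 to 0.875 m from the base axis. Payload 4.2 kg.
Tool frame: the origin (TCP) lies midway between the tips of the shut fingers; the grasp point (between the pads) lies 19 mm behind it; z points along the fingers, y is the direction in which the jaws open and shut (so a half turn about z gives the same grasp; the last joint's range is limited). The gripper opens to 85 mm and grips with 20 to 120 N. Pads are 22 mm wide; open, the fingers measure 114 mm over their backs; the gripper's body (76 mm by 85 mm) begins 54 mm behind the grasp point. The pads swing forward as they close: fully open they stand 13 mm farther back than shut.
Start: joints at [1.51, 0.385, 0.008, 0, -1.194, -0.259], TCP at [0.196, 0.593, 0.201] pointing down, gripper open.
Joint ranges: [-3.14, 3.14], [-1.21, 2.06], [-1.07, 1.41], [-3.16, 2.05], [-2.99, -0.16], [-3.1, 3.1]. Speed limits (rad/s): [2.79, 2.79, 3.14, 3.14, 3.14, 3.14].

INTERFACE

Orientations are given as a rotation vector (axis times angle).
In Python, from rig import sense, vision, bot gives the robot as it stands.
- The arm moves only by the tool move_arm, never from a script. Its argument "targets" is text: rows parted by semicolons, each of 7 numbers parted by spaces: the shift along the tool's x, y, z as a fraction of full scale, then the turn, a rotation vector about the tool's x, y, z as a fraction of full scale, then the opening, from 0 (shut) to 1 (fully open). In form: x y z ax ay az jaw; .... A call has 1 to 20 rows; each row shifts and turns the commanded pose from where the row before left it, along the tool's axes as they then stand; what a row does not reach is not made up. Full scale, the value 1, is 60 cm for a shift and 30 degrees for a turn. A row lasts 1/10 s, in which the tool goes at most 50 mm and 8.59 degrees, less where a joint would pass 70% of its speed; a pose out of reach is approached as far as the arm can. A call with a number of a shift or a turn outside -1 to 1 is refused whole. A call with a gripper value outside its range is refused whole. The fingers move at their own pace and stop on an object; "force" is the grip in N (left out, the last holds). Time passes only in rows, so rows that do not move let the fingers close. It gives the time, the measured TCP pose, the force and the opening at its end, in the units of the state.
- sense(): the state, without advancing time (a new reading comes with each control period).
- vision.get_image(name): name is "side" or "top" or "wrist"; returns the picture (384x512x3 uint8, blue, green, red); there is no depth.
- vision.camera_params(name): a dict with "fx", "fy", "cx", "cy" (pixels), "k1" (the pictures are not rectified: a ray, as slopes to the right and down, at radius r is drawn at 1 + k1 r^2 times it, then the intrinsics apply), "eye" and "attitude" of the camera in the world. Camera axes: x right, y up, looking along -z (the intrinsics and any distortion apply to the point x, -y, -z); pixel columns grow to the right and rows downward; lengths in m; the calibration is good to about 2 mm. A picture is of the moment at which its call begins: read the wrist's pose just before it. camera_params takes no time and is no camera call; for the wrist camera it gives the pose at the moment of the call.
- bot.sign_off(): hands the job in, once; it reports no verdict.
Trained networks look in the newest picture that a camera, given by its name, has taken for a name from the list of things; names that differ only in an ending like _2 or _b are one class to them, and where a whole thing is asked for, a point or a joint stands for the part that bears it (a point fixed in the world has none). Each returns a list of dicts, best first, with "score" (0 to 1); they miss things now and then, are a little off and sometimes report something else, mostly with a low value. They report only what shows in the picture. A call takes as long as a camera call. They do not tell look-alikes from the thing itself.
- vision.regions_of(query, camera): "mask" (384x512 bool, what is visible of it) and "xy" ([column, row] in pixels, amid what is visible of it).
- vision.pinpoint(query, camera): "xy" ([column, row] in pixels: a listed point, or the origin of a listed thing).
The state is a dict: "time": time; "joints": joint angles; "dq": joint speeds; "effort": joint torques, N m; "position": TCP position; "eef_rot": TCP orientation; "force": force on the tool from outside, world axes, zero at the start; "moment": the same for the moment, N m; "opening": opening from 0.0 (shut) to 1.0 (fully open).
Only numpy, scipy, OpenCV 4.12 (cv2) and the standard library are available. Lean on these libraries where they do the work, as an engineer would, in place of code of your own. Each camera call takes 0.05 s, during which the arm holds its last target.

TASK

Slide the long sherd gently along the bed of the sample clamp until its far end is fully home against the back stop. Then turn the clamp's knob clockwise until the foot just touches the sherd and give it one quarter turn more, no further or the sherd may crack. Let go, with the sherd still home, and leave the jars and the spare sherd beside the clamp where they stand.

Things in the scene. Friction and masses are not known exactly. Their poses are not given: they have to be found in the camera images.
- clamp: Sample clamp, fixed: grey flat bed 180 x 110 mm, top face 20 mm above the bench. Origin at bench level below the vertical screw axis; +x runs along the bed to the back stop (bed from x = -120 to +60 mm), z up. Dark guide rails 6 mm high, inner faces at y = +-27 mm, from x = -50 to +45 mm. The back stop is a dark block 20 mm high at x = +40 to +52 mm.
- bridge: Aluminium bridge on two posts (y = +-43 mm, 12 mm thick) over the bed at the clamp's origin, axes as the clamp; crossbar 28 x 102 mm, top about 60 mm above the bench (set a little differently each time, +-2.5 mm). Carries the screw: black bar knob on top and, under the crossbar, a round rubber-faced swivel foot 30 mm across that the screw lowers by 16 mm per turn.
- knob_grip (a point): Point to grip the knob: on the screw axis, 12 mm below the knob's top and 26 mm above its round collar (44 mm across, 7 mm thick). The grip is an upright bar 44 mm long, 14 mm thick, 40 mm high, so it is pinched from above across its 14 mm; this point's x axis runs along the bar, its z up. About 112 mm above the bench; sinks 16 mm per turn clockwise.
- knob (a joint): Knob angle in rad, growing clockwise seen from above (tightening, foot going down); at 0 the bar lies along the clamp's x axis. Range 0 to 10; starts between 0.1 and 0.6; stays where it is left.
- sherd: Cream fired-clay strip 120 x 50 x 10 mm, 0.1 to 0.16 kg, lying flat on the clamp bed, between the guide rails and under the bridge. Origin at the centre of its underside; x along its length to the far end, z up. Home when its far end meets the stop face: origin then at x = -20 mm in the clamp's frame.
- sherd_near_end (a point): Middle of the sherd's near end face (the free end towards the robot, 32 mm wide in its middle part), 5 mm above the bed, where it can be pushed. 80 mm before the screw axis when home, 95 to 115 mm at the start.
- sherd_far_end (a point): Middle of the sherd's far end face, 5 mm above the bed.
- stop_face (a point): Middle of the back stop's face that the sherd must meet, 5 mm above the bed; axes as the clamp.
- vial: Bystander: small glass vial, white cap, 28 mm across, 55 mm high. Origin at the centre of its underside.
- jar: Bystander: clear sample jar, blue cap, 48 mm across, 70 mm high. Origin at the centre of its underside.
- spare_sherd: Bystander: small flat sherd, about 65 x 40 x 9 mm. Origin at the centre of its underside.
- clamp_point (a point): Point of the bed on the screw axis, where the foot presses the sherd. The foot hangs some 2 to 9 mm above the sherd at the start; the gap must be felt. Free turning meets steady friction (up to 0.28 N m); at touch a preloaded spring in the foot adds 0.06 to 0.1 N m at once, and as much again over the next quarter turn. Read it while creeping clockwise: friction flips sign if the hand swings back.
Mind the look-alikes: they are no part of the job. What is shaped like the sherd but orange, red or yellow is not meant.

How it is judged:
By the outcome, as a careful person would: the job done as asked, in the order asked, and still so for the second after the job is handed in, with the robot touching nothing.
It also fails if it takes over 72 s, if anything falls off the work surface, if the arm or the gripper's body presses on something with over 40 N, if the wrist force passes 120 N, or if a joint passes its speed limit or range.

## Working session

There is one attempt and no reset: what is moved stays moved. The work goes in short steps, Python scripts to look and compute and a tool call to move; the robot and the scene stay as the last step left them, time stands still between calls to the robot, and variables do not carry over. Pictures are saved under pics/ and viewed, and the job is handed in when it is done.

Besides the shell and the picture viewer there is one more tool, called after "Request:" as name(argument=value, ...) on one line, values as JSON. move_arm: Moves the arm, as the interface text tells. Shift numbers are shares of 60 cm and turn numbers shares of 30 degrees, none past 1 either way. Its arguments: {"type":"object","properties":{"targets":{"type":"string"},"force":{"type":"number"}},"required":["targets"]}

```bash
ls; mkdir -p pics; python3 - <<'E'
from rig import sense, vision, bot
import cv2,numpy as np
s=sense(); print(s)
for n in ("side","top","wrist"):
    im=vision.get_image(n); cv2.imwrite(f"pics/{n}0.png",im)
    print(n,vision.camera_params(n))
E
```

```text
pics
{'time': 0.0, 'joints': array([ 1.50959250e+00,  3.85567153e-01,  6.63577721e-03, -5.14338647e-04,
       -1.19401565e+00, -2.58602509e-01]), 'dq': array([-0.00238414,  0.00113027,  0.00018758,  0.00111087,  0.00021442,
       -0.00038807]), 'effort': array([-1.08749988e-03, -3.92288303e+01,  1.88398898e+01,  4.18604761e+00,
       -4.69316772e-03, -5.01479050e-06]), 'position': array([0.19626329, 0.59269733, 0.19991689]), 'eef_rot': array([ 3.09930753e+00, -5.00158357e-01, -4.14090010e-04]), 'force': array([-0.89592196,  0.40414276,  0.27240759]), 'moment': array([ 0.01524835, -0.01730461,  0.04179324]), 'opening': 1.0018582118409116}
side {'fx': 433.9656451850834, 'fy': 433.9656451850834, 'cx': 258.07924780712847, 'cy': 193.8983831342424, 'k1': -0.1150449835893541, 'eye': array([ 0.3495297 , -0.44152511,  0.69950653]), 'attitude': array([ 0.69499072, -0.1023637 , -0.32139547])}
top {'fx': 440.5585976645995, 'fy': 440.5585976645995, 'cx': 247.51453892819404, 'cy': 196.31888110035064, 'k1': -0.033514370655322624, 'eye': array([0.33820683, 0.02450297, 1.04607531]), 'attitude': array([ 0.17205637, -0.13445483, -1.58962362])}
wrist {'fx': 285.47130043327456, 'fy': 285.47130043327456, 'cx': 258.4947216007037, 'cy': 193.02422902799952, 'k1': 0.02280071848919809, 'eye': array([0.2663728 , 0.56975337, 0.3740161 ]), 'attitude': array([-0.19941083,  0.27525331, -1.87507735])}
```

View pics/side0.png

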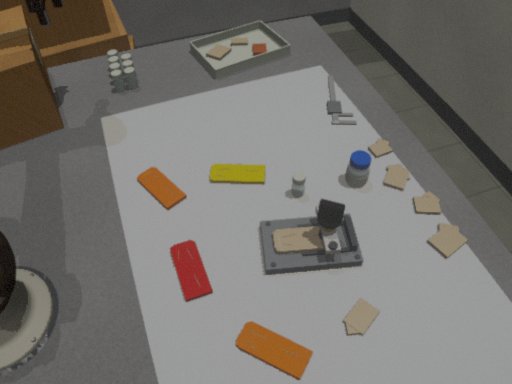

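View pics/top0.png

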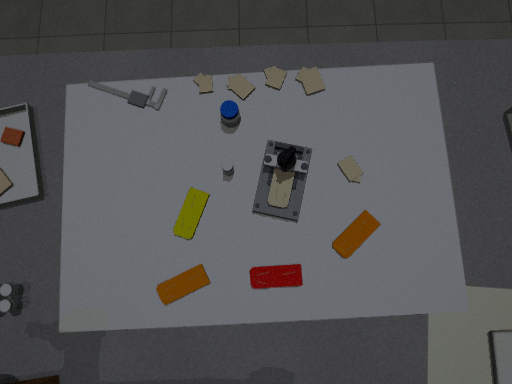

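View pics/wrist0.png

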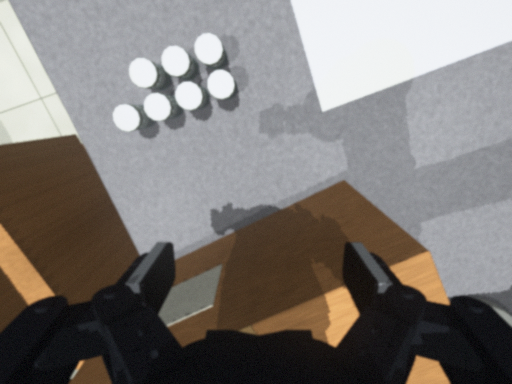

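Side and top views agree on the layout. The clamp is at top (285,180) / side (310,240), with the cream sherd in it at top (282,188) / side (297,240).

Things that could be mistaken for it:
- Yellow: top (191,213)
- Orange: top (183,284) and (356,234)
- Red: top (276,276)
- Small spare sherd: top (350,168)
- Small sherds along the back edge

I choose the cream strip between the clamp rails.

```bash
cat > h.py <<'E'
from rig import sense, vision, bot
import cv2,numpy as np
from scipy.spatial.transform import Rotation as R
def ray(cp,uv):
    p=np.array([(uv[0]-cp['cx'])/cp['fx'],(uv[1]-cp['cy'])/cp['fy']]); q=p.copy()
    for _ in range(20): q=p/(1+cp['k1']*(q@q))
    return R.from_rotvec(cp['attitude']).apply([q[0],-q[1],-1.0])
def toz(cp,uv,z):
    d=ray(cp,uv); e=np.array(cp['eye']); return e+d*(z-e[2])/d[2]
def proj(cp,P):
    c=R.from_rotvec(cp['attitude']).inv().apply(np.atleast_2d(P)-cp['eye'])
    q=np.c_[c[:,0]/-c[:,2],-c[:,1]/-c[:,2]]; r2=(q**2).sum(1,keepdims=True)
    q=q*(1+cp['k1']*r2)
    return q*[cp['fx'],cp['fy']]+[cp['cx'],cp['cy']]
def tri(c1,u1,c2,u2):
    A=[];b=[]
    for c,u in((c1,u1),(c2,u2)):
        d=ray(c,u);d/=np.linalg.norm(d);M=np.eye(3)-np.outer(d,d);A.append(M);b.append(M@c['eye'])
    A=np.vstack(A);b=np.hstack(b);x=np.linalg.lstsq(A,b,rcond=None)[0];return x,np.linalg.norm(A@x-b)
E
python3 - <<'E'
from h import *
Z={'clamp':0,'knob_grip':.112,'sherd':.02,'sherd_near_end':.025,'sherd_far_end':.025,'stop_face':.025,'vial':0,'jar':0,'spare_sherd':0,'clamp_point':.02}
cs=vision.camera_params('side');ct=vision.camera_params('top')
for q in Z:
    o={}
    for c,cp in(('side',cs),('top',ct)):
        r=vision.pinpoint(q,c)[:2]
        for k in r: print(q,c,round(k['score'],2),np.round(k['xy'],1),np.round(toz(cp,k['xy'],Z[q]),4))
        if r:o[c]=r[0]['xy']
    if len(o)==2: print('   tri',np.round(tri(cs,o['side'],ct,o['top'])[0],4))
print(sense()['time'])
s=cv2.imread('pics/side0.png');t=cv2.imread('pics/top0.png')
a=cv2.resize(s[170:290,235:385],None,fx=5.2,fy=5.2*.96,interpolation=cv2.INTER_CUBIC)[:590,:790]
cv2.imwrite('pics/crop1.png',a)
cv2.imwrite('pics/crop2.png',cv2.resize(t[130:230,220:340],None,fx=5.8,fy=5.8,interpolation=cv2.INTER_CUBIC))
E
```

```text
clamp side 0.97 [325.  244.2] [ 0.6114 -0.0445 -0.    ]
clamp side 0.36 [273.1 241.5] [ 0.5196 -0.0052  0.    ]
clamp top 0.88 [283.8 167.5] [ 0.6141 -0.0431  0.    ]
clamp top 0.53 [232.9 119.8] [0.7414 0.0797 0.    ]
   tri [ 0.6136 -0.0431 -0.0026]
knob_grip side 0.88 [333.3 207.6] [ 0.6143 -0.0442  0.112 ]
knob_grip top 0.76 [288.1 154.3] [ 0.6143 -0.0465  0.112 ]
   tri [ 0.6132 -0.0462  0.115 ]
sherd side 0.97 [191.6 271.3] [ 0.3548 -0.0295  0.02  ]
sherd side 0.93 [273.5 347.5] [ 0.4454 -0.2088  0.02  ]
sherd top 0.93 [273.6 276.1] [ 0.3528 -0.0089  0.02  ]
sherd top 0.93 [190.2 212.6] [0.5051 0.1834 0.02  ]
   tri [ 0.3541 -0.0099 -0.0124]
sherd_near_end side 0.96 [180.4 246.7] [0.3472 0.0253 0.025 ]
sherd_near_end side 0.75 [239.6 331.6] [ 0.402  -0.1675  0.025 ]
sherd_near_end top 0.73 [249.9 280.3] [0.3445 0.0456 0.025 ]
sherd_near_end top 0.65 [277.1 202.5] [ 0.523  -0.0225  0.025 ]
   tri [ 0.3459  0.0462 -0.0053]
sherd_far_end side 0.93 [176.4 203.9] [0.3617 0.1282 0.025 ]
sherd_far_end side 0.68 [263.4 174.7] [0.5524 0.1444 0.025 ]
sherd_far_end top 0.78 [207.6 272.2] 
[... 298 characters left out ...]
[ 0.6444 -0.0513  0.0364]
vial side 0.77 [295.8 188.7] [0.6114 0.1049 0.    ]
jar side 0.75 [354.1 181. ] [0.7388 0.0829 0.    ]
jar top 0.76 [231.3 120.8] [0.7389 0.0838 0.    ]
jar top 0.69 [288.8 158.2] [ 0.6374 -0.0563  0.    ]
   tri [ 0.7394  0.0838 -0.0012]
spare_sherd side 0.67 [362.7 315.1] [ 0.6125 -0.2003  0.    ]
spare_sherd side 0.2 [307.7 237.7] [ 0.586  -0.0194  0.    ]
spare_sherd top 0.78 [347.  166.8] [ 0.6116 -0.1974  0.    ]
spare_sherd top 0.38 [232.5 121.2] [0.7378 0.0808 0.    ]
   tri [ 0.6136 -0.1986 -0.0048]
clamp_point side 0.65 [329.7 240.6] [ 0.6156 -0.0515  0.02  ]
clamp_point top 0.95 [286.4 167.8] [ 0.6079 -0.048   0.02  ]
   tri [ 0.613  -0.0491  0.0162]
1.15
```

View pics/crop1.png

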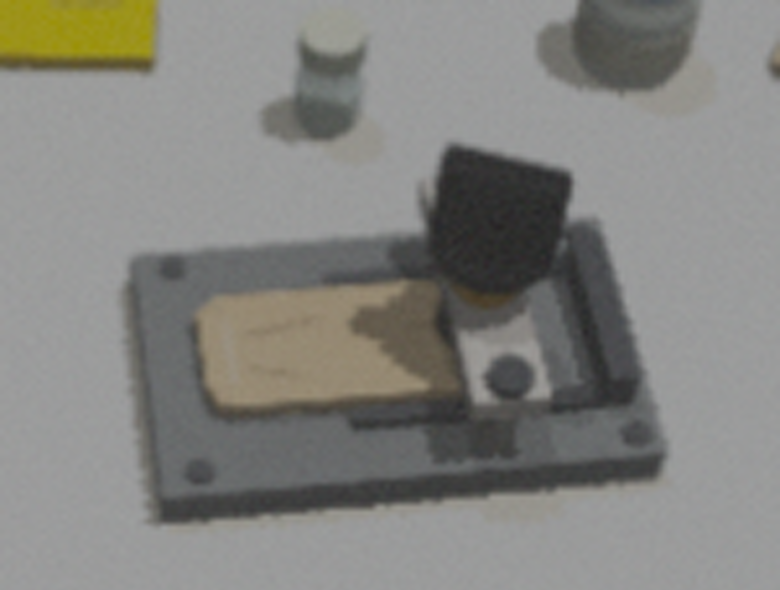

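View pics/crop2.png

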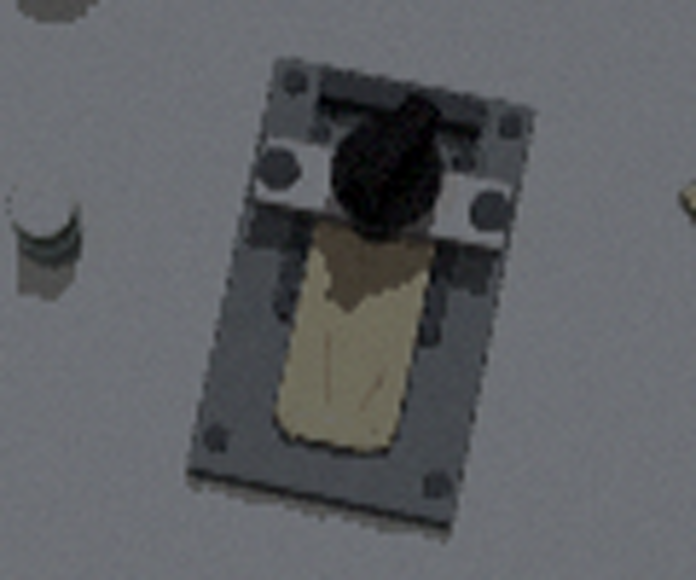

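```bash
python3 - <<'E'
from h import *
from scipy.optimize import least_squares
cs=vision.camera_params('side');ct=vision.camera_params('top')
# order: NL(-120,+55) NR(-120,-55) FR(60,-55) FL(60,55)
L=np.array([[-.12,.055],[-.12,-.055],[.06,-.055],[.06,.055]])
t=np.array([[190,470],[452,525],[535,108],[275,60]])/5.8+[220,130]
s=np.array([[130,258],[155,500],[662,455],[595,215]])/[5.2,4.992]+[235,170]
def f(p,w):
    c,sn=np.cos(p[2]),np.sin(p[2])
    P=np.c_[p[0]+c*L[:,0]-sn*L[:,1],p[1]+sn*L[:,0]+c*L[:,1],np.full(4,.02)]
    r=[]
    if 't' in w:r.append(proj(ct,P)-t)
    if 's' in w:r.append(proj(cs,P)-s)
    return np.vstack(r).ravel()
for w in('t','s','ts'):
    o=least_squares(f,[.61,-.045,-.2],args=(w,)); print(w,np.round(o.x,4),np.degrees(o.x[2]),np.abs(o.fun).max())
S=sense();print(R.from_rotvec(S['eef_rot']).as_matrix().round(3)); 
# wrist cam in tool frame
c=vision.camera_params('wrist');T=R.from_rotvec(S['eef_rot'])
print(T.inv().apply(c['eye']-S['position']), (T.inv()*R.from_rotvec(c['attitude'])).as_matrix().round(3))
E
```

```text
t [ 0.6085 -0.0448 -0.2312] -13.247316493035422 0.5162492473745885
s [ 0.6089 -0.0454 -0.2375] -13.605040779959872 1.0496959424914394
ts [ 0.6088 -0.0452 -0.2347] -13.450129425903357 1.2166118891794895
[[ 0.949 -0.314  0.   ]
 [-0.314 -0.949  0.   ]
 [ 0.    -0.    -1.   ]]
[ 0.07377921  0.00019009 -0.17382908] [[ 0.     0.958  0.288]
 [ 1.    -0.001  0.001]
 [ 0.001  0.288 -0.958]]
```

Request:
move_arm(targets="0.0593 0.0533 0 0 0 0 0;0.0593 0.0533 0 0 0 0 0;0.0593 0.0533 0 0 0 0 0;0.0593 0.0533 0 0 0 0 0;0.0593 0.0533 0 0 0 0 0;0.0593 0.0533 0 0 0 0 0;0.0593 0.0533 0 0 0 0 0;0.0593 0.0533 0 0 0 0 0;0.0593 0.0533 0 0 0 0 0;0.0593 0.0533 0 0 0 0 0;0.0593 0.0533 0 0 0 0 0;0.0593 0.0533 0 0 0 0 0;0.0593 0.0533 0 0 0 0 0;0.0593 0.0533 0 0 0 0 0;0.0593 0.0533 0 0 0 0 0;0 0 0 0 0 -0.163 0;0 0 0 0 0 0 0;0 0 0 0 0 0 0", force=30)

```text
time: 2.95
position: [0.5521, -0.0297, 0.201]
eef_rot: [-3.12, 0.37, 0.0]
force: [0.3, 1.6, -0.3]
opening: -0.001
```

```bash
python3 - <<'E'
from h import *
S=sense(); print({k:np.round(v,4) for k,v in S.items() if k not in('dq','effort')})
c=vision.camera_params('wrist'); im=vision.get_image('wrist'); cv2.imwrite('pics/w1.png',im)
import json; json.dump({k:(v.tolist() if hasattr(v,'tolist') else v) for k,v in c.items()},open('c1.json','w'))
cv2.imwrite('pics/w1b.png',cv2.convertScaleAbs(cv2.resize(im,None,fx=1.5,fy=1.5,interpolation=cv2.INTER_CUBIC),alpha=1.5,beta=15))
E
```

```text
{'time': np.float64(2.95), 'joints': array([ 2.3940e-01,  2.6240e-01, -1.7100e-01, -1.0000e-04, -1.1375e+00,
        1.0955e+00]), 'position': array([ 0.5521, -0.0297,  0.201 ]), 'eef_rot': array([-3.1197e+00,  3.6980e-01,  3.0000e-04]), 'force': array([ 0.2575,  1.563 , -0.2893]), 'moment': array([ 0.029 ,  0.0338, -0.0001]), 'opening': np.float64(-0.0008)}
```

View pics/w1b.png

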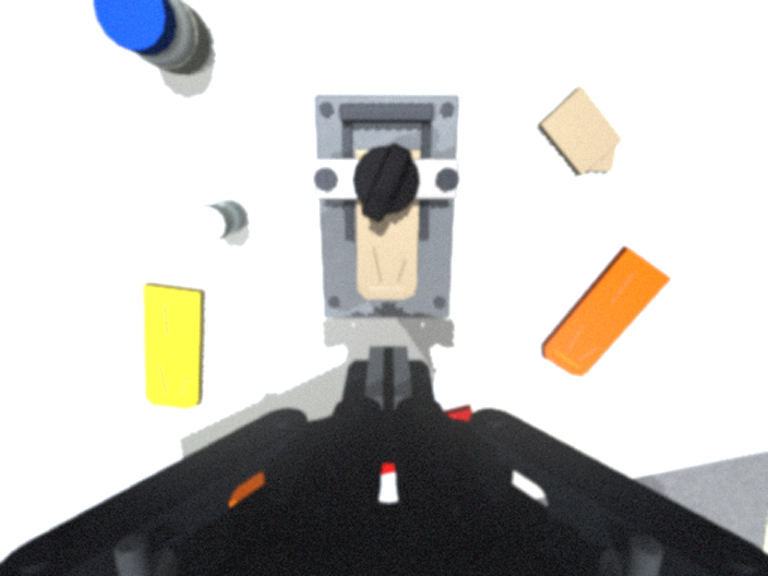

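Wrist view (×1.5 scale): the bed corners are near (317,96), (459,96), (449,315) and (325,315). The sherd's near end is at (388,300), the knob at (387,183) with its bar turned clockwise, the vial at (225,215) and the spare at (580,130).

```bash
python3 - <<'E'
from h import *
import json
c={k:np.array(v) if isinstance(v,list) else v for k,v in json.load(open('c1.json')).items()}
im=cv2.imread('pics/w1.png')
print('pins')
for q in('sherd_near_end','knob_grip','clamp_point','stop_face','sherd'):
    for r in vision.pinpoint(q,'wrist')[:2]: print(q,round(r['score'],2),np.round(r['xy'],1),np.round(toz(c,r['xy'],{'knob_grip':.112,'clamp_point':.02,'sherd':.02}.get(q,.025)),4))
a=cv2.convertScaleAbs(im[55:220,200:320],alpha=1.7,beta=20)
b=cv2.resize(a,None,fx=4.8*.75,fy=4.8*.75,interpolation=cv2.INTER_CUBIC); cv2.imwrite('pics/w1c.png',b)
E
```

```text
pins
sherd_near_end 0.71 [372.5 242.9] [ 0.4179 -0.1548  0.025 ]
sherd_near_end 0.68 [258.9 197.6] [ 0.5155 -0.0213  0.025 ]
knob_grip 0.59 [259.9 123.4] [ 0.61   -0.0448  0.112 ]
clamp_point 0.33 [256.4 122.8] [ 0.6068 -0.0401  0.02  ]
stop_face 0.8 [251.4  82.5] [ 0.6517 -0.0451  0.025 ]
sherd 0.81 [115.1 226.9] [0.5189 0.1758 0.02  ]
sherd 0.8 [393.2 206.9] [ 0.4606 -0.189   0.02  ]
```

View pics/w1c.png

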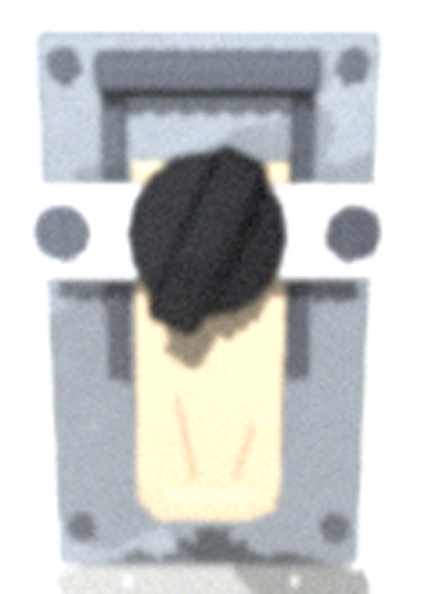

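```bash
python3 - <<'E'
from h import *
import json
from scipy.optimize import least_squares
c={k:np.array(v) if isinstance(v,list) else v for k,v in json.load(open('c1.json')).items()}
f=lambda u:np.array(u)/3.6+[200,55]-[.36,.36]
L=np.array([[-.12,.055],[-.12,-.055],[.06,-.055],[.06,.055]])
w=f([[62,562],[357,562],[378,34],[38,34]])
def res(p):
    cc,sn=np.cos(p[2]),np.sin(p[2])
    return (proj(c,np.c_[p[0]+cc*L[:,0]-sn*L[:,1],p[1]+sn*L[:,0]+cc*L[:,1],np.full(4,.02)])-w).ravel()
o=least_squares(res,[.61,-.045,-.23]);p=o.x;print(np.round(p,4),np.degrees(p[2]),np.abs(o.fun).max())
Ri=lambda P:(R.from_euler('z',-p[2]).apply(P-np.array([p[0],p[1],0])))
print('near',Ri(toz(c,f([210,521]),.03)),'L',Ri(toz(c,f([134,400]),.03)),'R',Ri(toz(c,f([285,400]),.03)))
print('stop top near edge',Ri(toz(c,f([210,92]),.04)))
for z in(.124,):
  for a,b in(((215,160),(155,290)),((265,185),(220,275))):
    A,B=Ri(toz(c,f(a),z)),Ri(toz(c,f(b),z));print('bar',A,B,np.degrees(np.arctan2(*(A-B)[[1,0]])))
E
```

```text
[ 0.6118 -0.0427 -0.2341] -13.414554874844843 1.205031308894661
near [-0.09932243 -0.00032075  0.03      ] L [-0.05598682  0.02546928  0.03      ] R [-0.05604733 -0.02593679  0.03      ]
stop top near edge [ 0.04063543 -0.00062878  0.04      ]
bar [ 0.01903517 -0.00199711  0.124     ] [-0.01048226  0.01241738  0.124     ] -26.028008585827642
bar [ 0.0135044  -0.01364182  0.124     ] [-0.00697823 -0.00317806  0.124     ] -27.060696204034727
```

Request:
move_arm(targets="-0.054 0 0 0 0 0 0;-0.054 0 0 0 0 0 0;0 0 0.0738 0 0 0 0;0 0 0.0738 0 0 0 0;0 0 0.0738 0 0 0 0;0 0 0.0437 0 0 0 0;0 0 0.03 0 0 0 0;0 0 0 0 0 0 0;0 0 0 0 0 0 0")

```text
time: 4.15
position: [0.4897, -0.0145, 0.0244]
eef_rot: [3.12, -0.366, 0.001]
force: [0.2, -0.2, 0.4]
opening: -0.001
```

```bash
python3 - <<'E'
from h import *
S=sense(); print({k:np.round(v,4) for k,v in S.items() if k not in('dq','effort')})
im=vision.get_image('wrist')
cv2.imwrite('pics/w2.png',cv2.convertScaleAbs(cv2.resize(im,None,fx=1.5,fy=1.5),alpha=1.5,beta=15))
im=vision.get_image('side')
cv2.imwrite('pics/s2.png',cv2.convertScaleAbs(cv2.resize(im[150:290,220:390],None,fx=4,fy=4),alpha=1.3,beta=15))
E
```

```text
{'time': np.float64(4.15), 'joints': array([ 3.0290e-01,  3.7280e-01, -5.4230e-01,  5.0000e-04, -6.5530e-01,
        1.0339e+00]), 'position': array([ 0.4897, -0.0145,  0.0244]), 'eef_rot': array([ 3.1201e+00, -3.6610e-01,  8.0000e-04]), 'force': array([ 0.2257, -0.1509,  0.3868]), 'moment': array([ 0.0032,  0.0271, -0.0159]), 'opening': np.float64(-0.0008)}
```

View pics/w2.png

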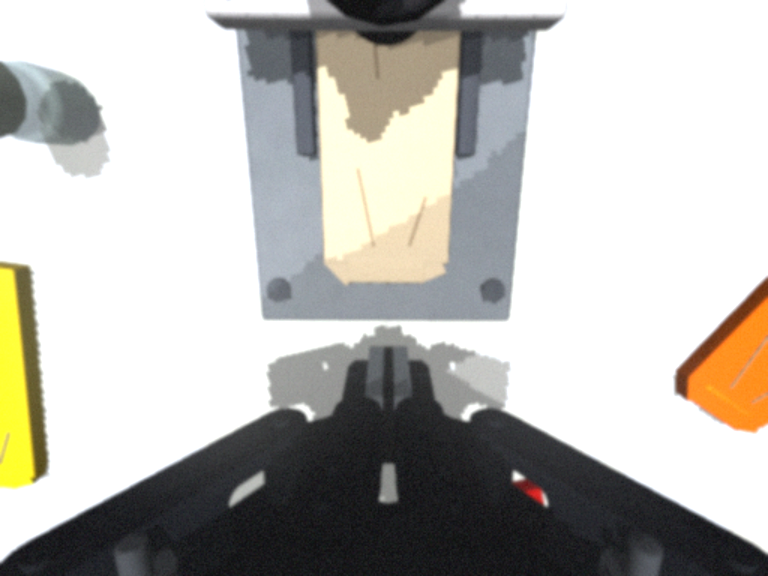

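View pics/s2.png

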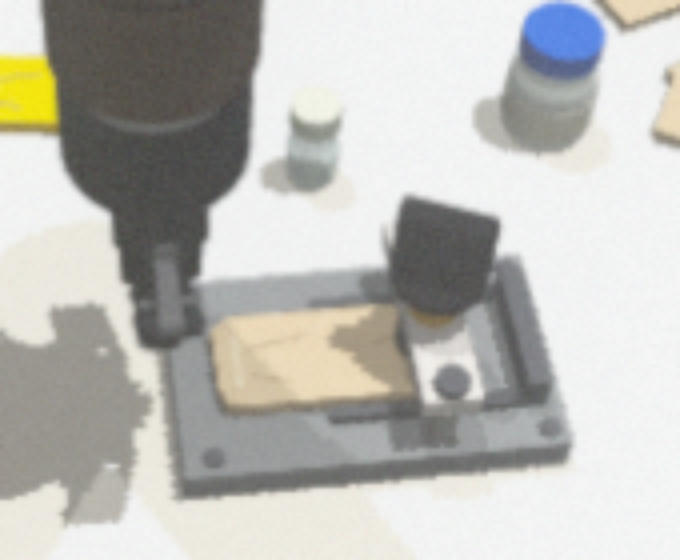

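Request:
move_arm(targets="0.0067 0 0 0 0 0 0;0.0067 0 0 0 0 0 0;0.0033 0 0 0 0 0 0;0.0033 0 0 0 0 0 0;0.0033 0 0 0 0 0 0;0.0033 0 0 0 0 0 0;0.0033 0 0 0 0 0 0;0.0033 0 0 0 0 0 0;0.0033 0 0 0 0 0 0;0.0033 0 0 0 0 0 0;0.0033 0 0 0 0 0 0")

```text
time: 5.35
position: [0.5146, -0.0209, 0.0239]
eef_rot: [3.12, -0.367, -0.0]
force: [-0.7, 0.5, 0.2]
opening: 0.003
```

```bash
cat > st.py <<'E'
from h import *
S=sense(); p=np.array([.6105,-.0435,0]); r=R.from_euler('z',13.41,degrees=True)
print('t',S['time'],'clampxyz',r.apply(S['position']-p).round(4),'F',r.apply(S['force']).round(2),'M',S['moment'].round(3),'j6',round(np.degrees(S['joints'][5]),2),'open',round(S['opening'],3),'R',S['eef_rot'].round(4))
x=R.from_rotvec(S['eef_rot']).apply([1,0,0]); print('yaw in clamp',np.degrees(np.arctan2(x[1],x[0]))+13.41)
E
python3 st.py
```

```text
t 5.35 clampxyz [-0.0986 -0.0002  0.0239] F [-0.81  0.32  0.16] M [-0.006  0.017 -0.038] j6 60.81 open 0.003 R [ 3.120e+00 -3.673e-01 -1.000e-04]
yaw in clamp -0.019547850114005172
```

Request:
move_arm(targets="0.0025 0 0 0 0 0 0;0.0025 0 0 0 0 0 0;0.0017 0 0 0 0 0 0;0 0 0 0 0 0 0")

```text
time: 5.75
position: [0.5184, -0.0218, 0.0239]
eef_rot: [-3.12, 0.368, -0.0]
force: [0.2, -0.1, -1.0]
opening: 0.004
```

```bash
python3 st.py; python3 - <<'E'
from h import *
im=vision.get_image('side')
cv2.imwrite('pics/s3.png',cv2.convertScaleAbs(cv2.resize(im[180:290,240:390],None,fx=5,fy=5,interpolation=cv2.INTER_CUBIC),alpha=1.3,beta=15))
E
```

```text
t 5.75 clampxyz [-0.0946 -0.0002  0.0239] F [ 0.23 -0.05 -0.99] M [ 0.018  0.011 -0.033] j6 61.03 open 0.004 R [-3.12    0.3675 -0.    ]
yaw in clamp -0.0264361168433922
```

View pics/s3.png

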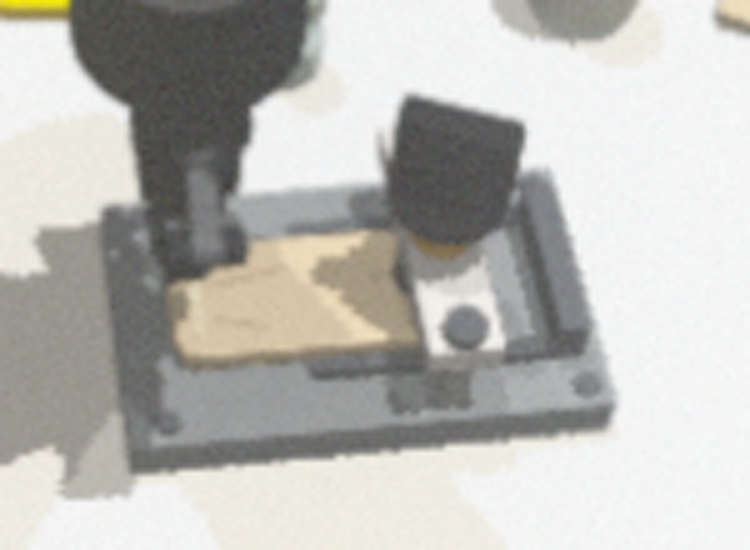

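```bash
python3 - <<'E'
from h import *
cs=vision.camera_params('side')
def W(x,y,z): return R.from_euler('z',-13.41,degrees=True).apply([x,y,0])+[.6105,-.0435,z]
for n,P in(('tcp',(-.0946,0,.0239)),('finger front',(-.0836,0,.0239)),('near100 R top',(-.1,-.016,.03)),('near90',(-.09,-.016,.03)),('near83',(-.083,-.016,.03)),('cornerR @-80',(-.08,-.016,.03)),('bedNR',(-.12,-.055,.02)),('bedFR',(.06,-.055,.02)),('railnearR',(-.05,-.03,.026))):
    print(n,((proj(cs,W(*P))[0]-[240,180])*5).round())
E
```

```text
tcp [179. 307.]
finger front [208. 304.]
near100 R top [170. 335.]
near90 [197. 333.]
near83 [216. 331.]
cornerR @-80 [224. 330.]
bedNR [127. 447.]
bedFR [618. 399.]
railnearR [310. 361.]
```

```bash
python3 - <<'E'
from h import *
im=vision.get_image('wrist')
cv2.imwrite('pics/w3.png',cv2.convertScaleAbs(cv2.resize(im[100:300,150:370],None,fx=3,fy=3,interpolation=cv2.INTER_CUBIC),alpha=1.5,beta=15))
im=vision.get_image('top')
cv2.imwrite('pics/t3.png',cv2.convertScaleAbs(cv2.resize(im[130:230,220:340],None,fx=5.8,fy=5.8,interpolation=cv2.INTER_CUBIC),alpha=1.5,beta=15))
E
```

```text
(no output)
```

View pics/w3.png

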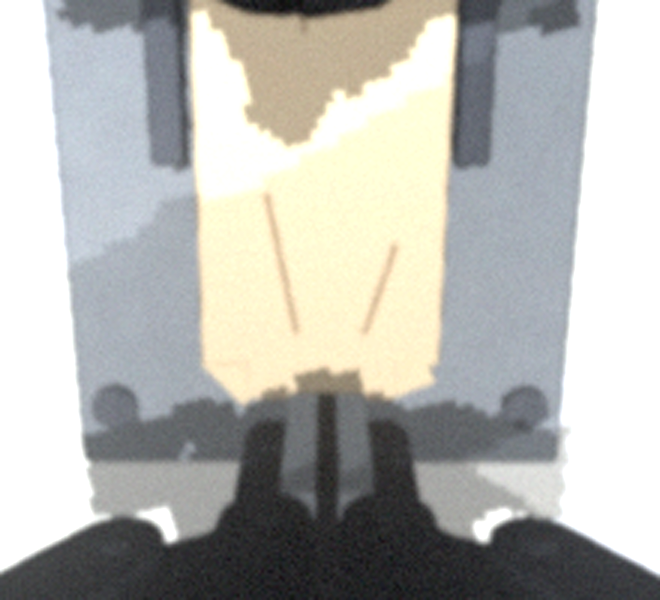

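View pics/t3.png

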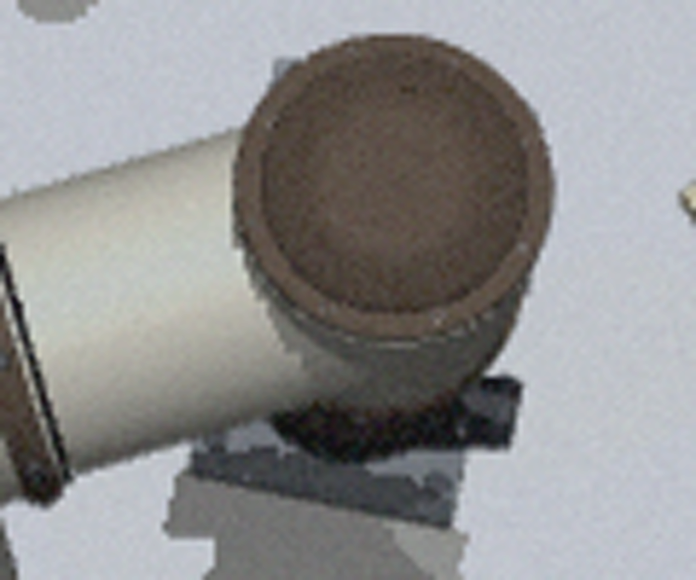

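```bash
python3 - <<'E'
from h import *
c=vision.camera_params('wrist')
p=np.array([.6105,-.0435,0]); r=R.from_euler('z',13.41,degrees=True)
for n,u,z in(('bed edge',(200,460),.02),('near L corner',(243,404),.03),('chamf L',(207,365),.03),('chamf R',(437,365),.03),('rail end L',(165,165),.026),('tip front',(320,393),.0239)):
    print(n,r.apply(toz(c,np.array(u)/3+[150,100],z)-p).round(4))
print(((proj(c,R.from_rotvec(sense()['eef_rot']).apply([[0,0,0],[.011,0,0],[0.011,0,-.006]])+sense()['position'])-[150,100])*3).round())
E
```

```text
bed edge [-0.1181  0.0287  0.02  ]
near L corner [-0.0993  0.0173  0.03  ]
chamf L [-0.0903  0.0247  0.03  ]
chamf R [-0.0903 -0.0238  0.03  ]
rail end L [-0.0487  0.032   0.026 ]
tip front [-0.0995  0.0009  0.0239]
[[325. 373.]
 [325. 326.]
 [325. 336.]]
```

```bash
python3 - <<'E'
from h import *
c=vision.camera_params('wrist');cs=vision.camera_params('side');S=sense();T=R.from_rotvec(S['eef_rot'])
def pr(cp,o,sc,P): return ((proj(cp,T.apply(P)+S['position'])-o)*sc).round().tolist()
for z in(0,-.006,-.012,-.018):
  for x in(-.011,0,.011):
    print(x,z,'wrist',pr(c,[150,100],3,[[x,0.008,z]]),'side',pr(cs,[240,180],5,[[x,.011,z]]))
E
python3 - <<'E'
import cv2
im=cv2.imread('pics/s3.png');cv2.imwrite('pics/s3b.png',cv2.resize(im[130:400,90:330],None,fx=2.2,fy=2.2,interpolation=cv2.INTER_CUBIC))
E
```

```text
-0.011 0 wrist [[361.0, 419.0]] side [[152.0, 335.0]]
0 0 wrist [[362.0, 373.0]] side [[182.0, 332.0]]
0.011 0 wrist [[362.0, 326.0]] side [[211.0, 330.0]]
-0.011 -0.006 wrist [[362.0, 431.0]] side [[153.0, 326.0]]
0 -0.006 wrist [[363.0, 384.0]] side [[182.0, 323.0]]
0.011 -0.006 wrist [[364.0, 336.0]] side [[212.0, 321.0]]
-0.011 -0.012 wrist [[363.0, 445.0]] side [[153.0, 317.0]]
0 -0.012 wrist [[364.0, 396.0]] side [[183.0, 314.0]]
0.011 -0.012 wrist [[365.0, 346.0]] side [[212.0, 312.0]]
-0.011 -0.018 wrist [[365.0, 459.0]] side [[153.0, 308.0]]
0 -0.018 wrist [[365.0, 409.0]] side [[183.0, 305.0]]
0.011 -0.018 wrist [[366.0, 357.0]] side [[213.0, 302.0]]
```

View pics/s3b.png

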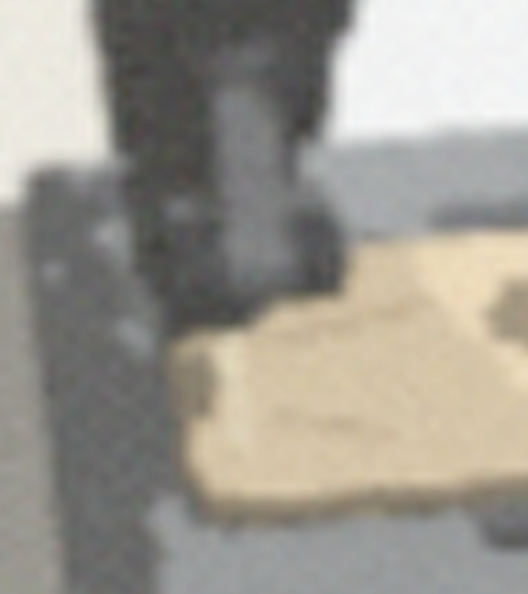

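The sherd has not moved: its near end is still at clamp x≈-0.10. The fingertips look higher than the TCP reading and seem to be over the sherd. I'll back off, feel for the bed with the tips and fix the height.

Request:
move_arm(targets="0 0 -0.01 0 0 0 0;-0.015 0 0 0 0 0 0;-0.017 0 0 0 0 0 0;0 0 0.01 0 0 0 0;0 0 0 0 0 0 0;0 0 0 0 0 0 0")

```text
time: 6.5
position: [0.4996, -0.0173, 0.0237]
eef_rot: [3.12, -0.367, -0.001]
force: [0.2, 0.1, -0.5]
opening: -0.0
```

```bash
python3 st.py;  python3 - <<'E'
from h import *
im=vision.get_image('side')
cv2.imwrite('pics/s4.png',cv2.convertScaleAbs(cv2.resize(im[200:270,250:340],None,fx=8,fy=8,interpolation=cv2.INTER_CUBIC),alpha=1.5,beta=25))
E
```

```text
t 6.5 clampxyz [-0.114  -0.0002  0.0237] F [ 0.19  0.13 -0.5 ] M [-0.022 -0.032  0.037] j6 59.91 open -0.0 R [ 3.1198e+00 -3.6690e-01 -5.0000e-04]
yaw in clamp -0.0031175270758083684
```

View pics/s4.png

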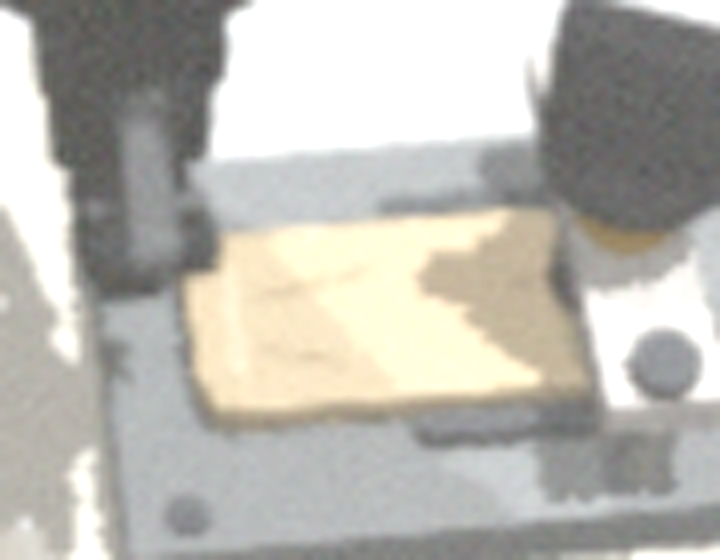

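```bash
python3 - <<'E'
from h import *
cs=vision.camera_params('side')
def W(x,y,z): return R.from_euler('z',-13.41,degrees=True).apply([x,y,0])+[.6105,-.0435,z]
for P in((-.114,0,.0237),(-.125,0,.0237),(-.103,0,.0237),(-.103,-.011,.0237),(-.114,-.011,.0237),(-.114,0,.0357),(-.12,-.055,.02),(-.105,-.04,.02),(-.05,-.027,.026),(-.1,-.016,.03),(-.1,.016,.03)):
    print(P,((proj(cs,W(*P))[0]-[250,200])*8).round())
E
```

```text
(-0.114, 0, 0.0237) [123. 339.]
(-0.125, 0, 0.0237) [ 76. 343.]
(-0.103, 0, 0.0237) [170. 335.]
(-0.103, -0.011, 0.0237) [176. 375.]
(-0.114, -0.011, 0.0237) [128. 379.]
(-0.114, 0, 0.0357) [123. 310.]
(-0.12, -0.055, 0.02) [123. 555.]
(-0.105, -0.04, 0.02) [182. 491.]
(-0.05, -0.027, 0.026) [414. 407.]
(-0.1, -0.016, 0.03) [192. 377.]
(-0.1, 0.016, 0.03) [175. 262.]
```

Request:
move_arm(targets="0 0 0.0033 0 0 0 0;0 0 0.0033 0 0 0 0;0 0 0 0 0 0 0")

```text
time: 6.85
position: [0.4995, -0.0174, 0.0196]
eef_rot: [3.12, -0.368, -0.001]
force: [-0.3, -0.3, 0.4]
opening: -0.0
```

Request:
move_arm(targets="0 0 0.0033 0 0 0 0;0 0 0 0 0 0 0")

```text
time: 7.05
position: [0.4995, -0.0174, 0.0177]
eef_rot: [3.12, -0.368, -0.001]
force: [0.3, -0.2, 0.1]
opening: -0.001
```

Request:
move_arm(targets="0 0 0.0033 0 0 0 0;0 0 0 0 0 0 0")

```text
time: 7.25
position: [0.4995, -0.0173, 0.0158]
eef_rot: [3.12, -0.367, -0.001]
force: [-0.0, -0.5, -0.6]
opening: -0.0
```

Tips are indeed higher than the nominal TCP: there is no contact at z=0.0158, below the bed's 0.020. I'll go on carefully.

Request:
move_arm(targets="0 0 0.0033 0 0 0 0;0 0 0 0 0 0 0")

```text
time: 7.45
position: [0.4994, -0.0173, 0.0138]
eef_rot: [3.12, -0.367, -0.001]
force: [-0.4, -0.4, 0.5]
opening: 0.0
```

```bash
python3 st.py;  python3 - <<'E'
from h import *
im=vision.get_image('side')
cv2.imwrite('pics/s5.png',cv2.convertScaleAbs(cv2.resize(im[200:270,250:340],None,fx=8,fy=8,interpolation=cv2.INTER_CUBIC),alpha=1.5,beta=25))
im=vision.get_image('wrist')
cv2.imwrite('pics/w5.png',cv2.convertScaleAbs(cv2.resize(im[130:330,150:370],None,fx=3,fy=3,interpolation=cv2.INTER_CUBIC),alpha=1.8,beta=35))
E
```

```text
t 7.45 clampxyz [-0.1141 -0.0003  0.0138] F [-0.28 -0.43  0.47] M [-0.019  0.02  -0.033] j6 59.91 open 0.0 R [ 3.1199e+00 -3.6740e-01 -8.0000e-04]
yaw in clamp -0.023184788212313734
```

View pics/s5.png

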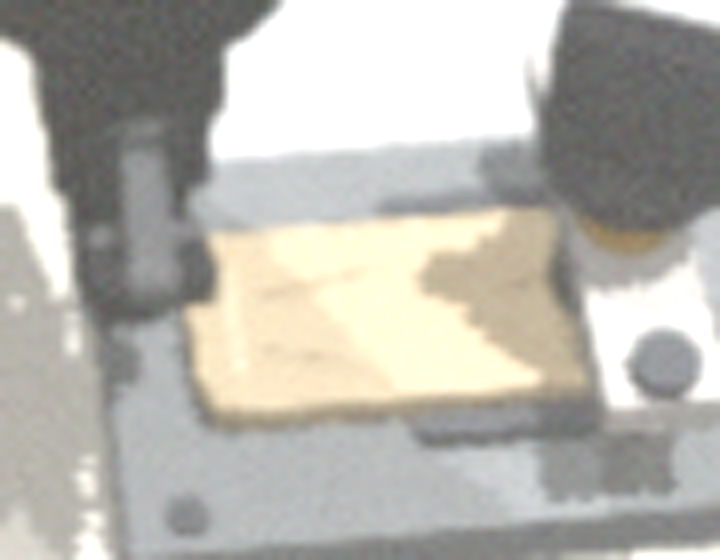

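View pics/w5.png

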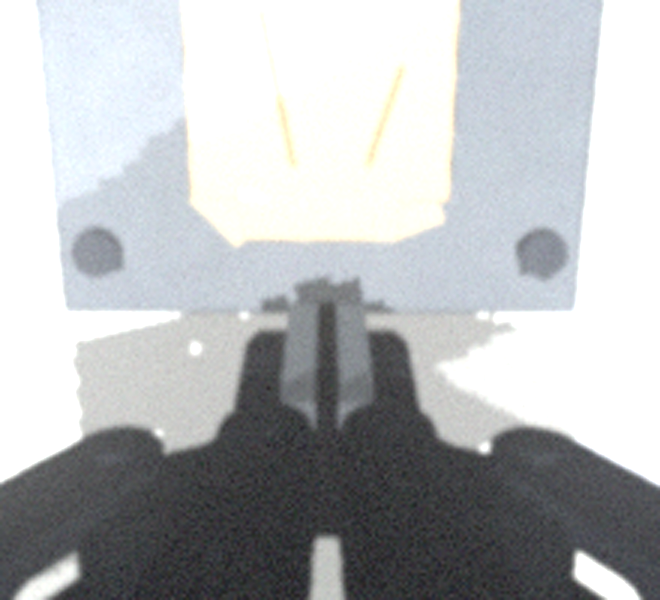

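Request:
move_arm(targets="0 0 0.0033 0 0 0 0;0 0 0.0033 0 0 0 0;0 0 0 0 0 0 0")

```text
time: 7.85
position: [0.4994, -0.0173, 0.0098]
eef_rot: [3.12, -0.367, -0.001]
force: [0.7, -0.0, 0.5]
opening: 0.002
```

Request:
move_arm(targets="0 0 0.0033 0 0 0 0;0 0 0 0 0 0 0")

```text
time: 8.05
position: [0.4994, -0.0173, 0.0078]
eef_rot: [3.12, -0.368, -0.001]
force: [-0.9, -0.3, -0.0]
opening: 0.001
```

Request:
move_arm(targets="0 0 0.0033 0 0 0 0;0 0 0 0 0 0 0")

```text
time: 8.25
position: [0.4995, -0.0173, 0.0059]
eef_rot: [3.12, -0.368, -0.001]
force: [-0.1, -0.1, -0.8]
opening: 0.002
```

```bash
python3 - <<'E'
from h import *
im=vision.get_image('side')
cv2.imwrite('pics/s6.png',cv2.convertScaleAbs(cv2.resize(im[200:270,250:340],None,fx=8,fy=8,interpolation=cv2.INTER_CUBIC),alpha=1.8,beta=35))
E
```

```text
(no output)
```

View pics/s6.png

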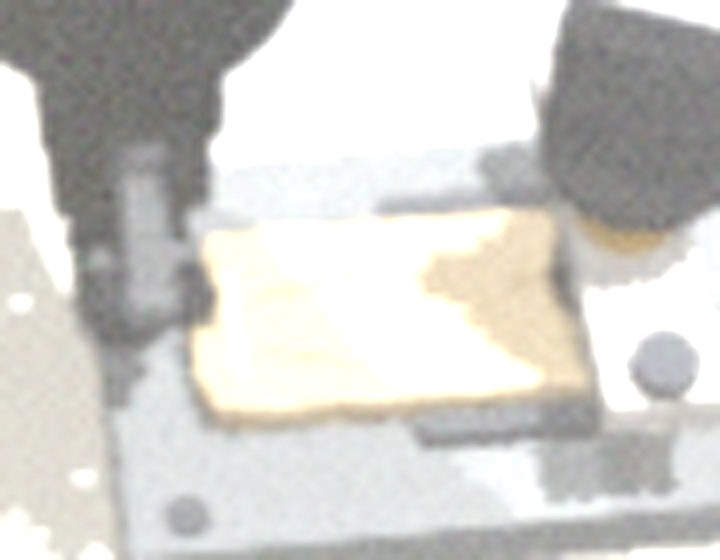

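Request:
move_arm(targets="0 0 0.0033 0 0 0 0;0 0 0 0 0 0 0")

```text
time: 8.5
position: [0.4995, -0.0173, 0.0039]
eef_rot: [3.12, -0.368, -0.001]
force: [0.1, 0.4, -1.1]
opening: -0.004
```

Request:
move_arm(targets="0 0 0.0025 0 0 0 0;0 0 0 0 0 0 0")

```text
time: 8.7
position: [0.4995, -0.0173, 0.0025]
eef_rot: [3.12, -0.368, -0.001]
force: [0.4, 0.5, -1.1]
opening: 0.001
```

```bash
python3 st.py;python3 - <<'E'
from h import *
im=vision.get_image('side')
cv2.imwrite('pics/s7.png',cv2.convertScaleAbs(cv2.resize(im[200:270,250:340],None,fx=8,fy=8,interpolation=cv2.INTER_CUBIC),alpha=2.2,beta=45))
im=vision.get_image('wrist')
cv2.imwrite('pics/w7.png',cv2.convertScaleAbs(cv2.resize(im[130:330,150:370],None,fx=3,fy=3,interpolation=cv2.INTER_CUBIC),alpha=1.8,beta=35))
E
```

```text
t 8.7 clampxyz [-0.114  -0.0003  0.0025] F [ 0.3   0.61 -1.05] M [-0.036 -0.     0.012] j6 59.91 open 0.001 R [ 3.1199e+00 -3.6750e-01 -5.0000e-04]
yaw in clamp -0.027744144591718367
```

View pics/s7.png

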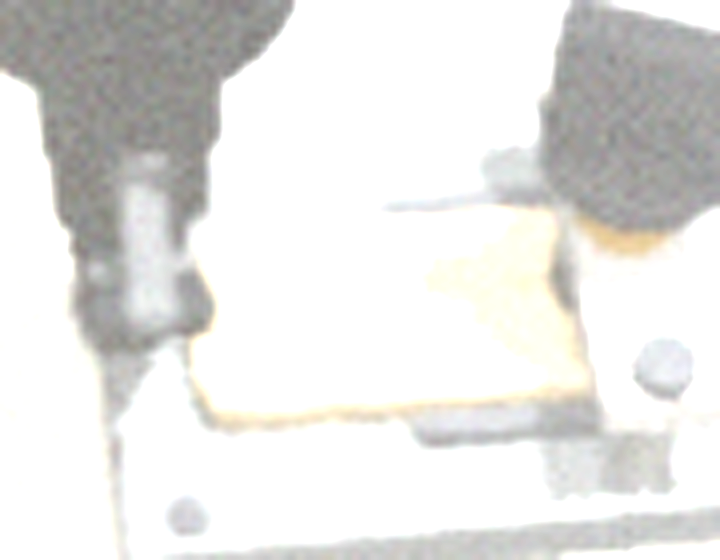

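View pics/w7.png

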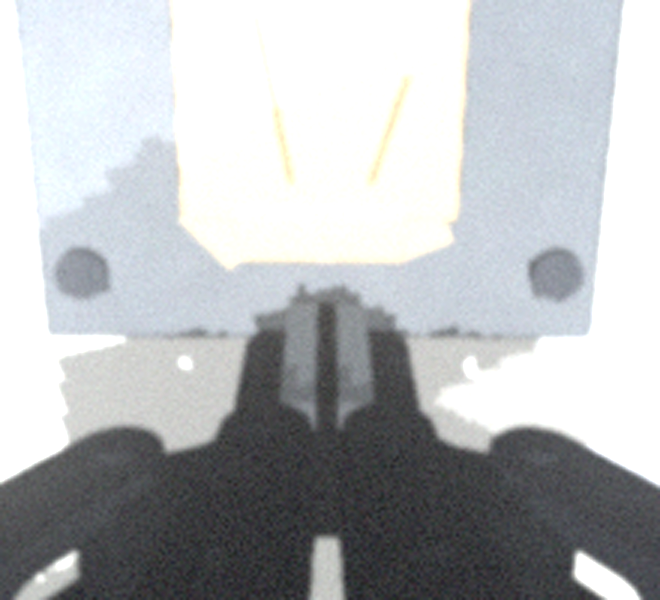

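Request:
move_arm(targets="0 0 0.0025 0 0 0 0;0 0 0 0 0 0 0")

```text
time: 9.0
position: [0.4995, -0.0173, 0.001]
eef_rot: [3.12, -0.368, -0.0]
force: [1.0, -0.1, 0.4]
opening: 0.002
```

Request:
move_arm(targets="0 0 0.0025 0 0 0 0;0 0 0 0 0 0 0")

```text
time: 9.2
position: [0.4995, -0.0173, -0.0005]
eef_rot: [3.12, -0.367, -0.001]
force: [-0.2, -0.4, 0.6]
opening: 0.004
```

Request:
move_arm(targets="0 0 0.0017 0 0 0 0;0 0 0 0 0 0 0")

```text
time: 9.4
position: [0.4996, -0.0173, -0.0015]
eef_rot: [3.12, -0.367, -0.0]
force: [0.2, -0.2, 0.0]
opening: 0.002
```

```bash
python3 - <<'E'
from h import *
im=vision.get_image('side')
cv2.imwrite('pics/s8.png',cv2.convertScaleAbs(cv2.resize(im[190:270,240:340],None,fx=7.5,fy=7.5,interpolation=cv2.INTER_CUBIC),alpha=1.3,beta=20))
c=vision.camera_params('wrist')
im=vision.get_image('wrist'); cv2.imwrite('pics/w8raw.png',im)
cv2.imwrite('pics/w8.png',cv2.convertScaleAbs(cv2.resize(im[150:300,180:340],None,fx=4,fy=4,interpolation=cv2.INTER_CUBIC),alpha=1.8,beta=35))
p=np.array([.6105,-.0435,0]); r=R.from_euler('z',13.41,degrees=True)
def W(x,y,z): return R.from_euler('z',-13.41,degrees=True).apply([x,y,0])+[.6105,-.0435,z]
for P in((-.12,.055,.02),(-.12,-.055,.02),(-.1,.016,.03),(-.1,-.016,.03),(-.05,.027,.026),(-.05,-.027,.026)): print(P,((proj(c,W(*P))[0]-[180,150])*4).round())
E
```

```text
(-0.12, 0.055, 0.02) [-61. 393.]
(-0.12, -0.055, 0.02) [685. 393.]
(-0.1, 0.016, 0.03) [193. 293.]
(-0.1, -0.016, 0.03) [431. 294.]
(-0.05, 0.027, 0.026) [ 96. -90.]
(-0.05, -0.027, 0.026) [528. -90.]
```

View pics/s8.png

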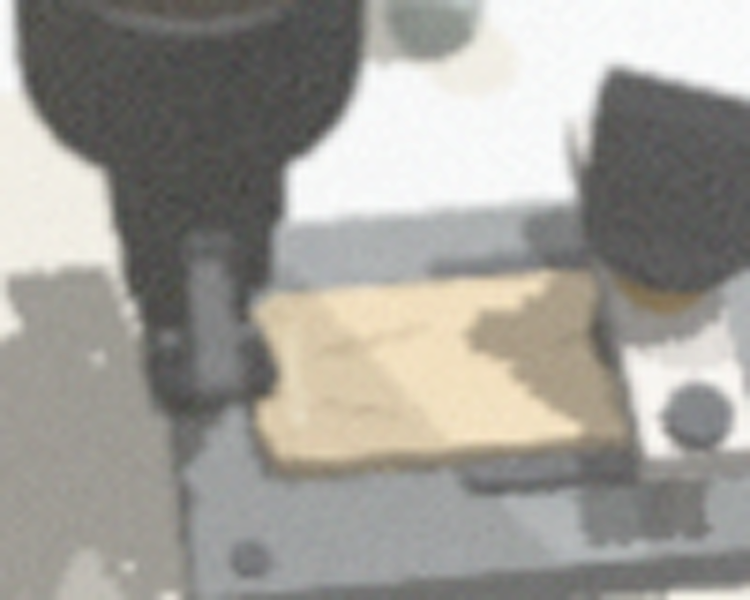

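View pics/w8.png

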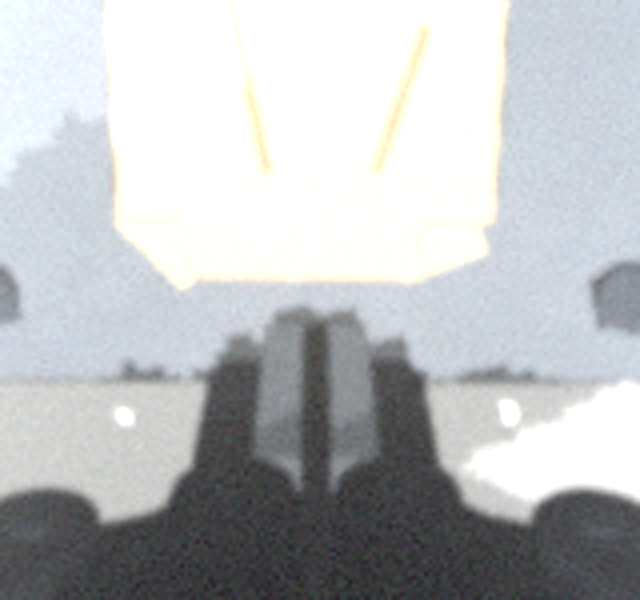

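Request:
move_arm(targets="0 0 0.0017 0 0 0 0;0 0 0 0 0 0 0")

```text
time: 9.7
position: [0.4996, -0.0173, -0.0025]
eef_rot: [3.12, -0.367, -0.0]
force: [-0.3, 0.8, 0.4]
opening: 0.0
```

Request:
move_arm(targets="0 0 0.0017 0 0 0 0;0 0 0 0 0 0 0")

```text
time: 9.9
position: [0.4995, -0.0173, -0.0035]
eef_rot: [3.12, -0.367, -0.0]
force: [-0.7, 0.7, -0.6]
opening: -0.005
```

Request:
move_arm(targets="0 0 0.0017 0 0 0 0;0 0 0 0 0 0 0")

```text
time: 10.1
position: [0.4996, -0.0173, -0.0045]
eef_rot: [3.12, -0.367, -0.0]
force: [0.1, -0.4, 0.8]
opening: 0.0
```

Request:
move_arm(targets="0 0 0.0017 0 0 0 0;0 0 0 0 0 0 0")

```text
time: 10.3
position: [0.4995, -0.0173, -0.0056]
eef_rot: [3.12, -0.368, -0.0]
force: [-0.3, -0.8, 0.3]
opening: 0.0
```

Request:
move_arm(targets="0 0 0.0017 0 0 0 0;0 0 0 0 0 0 0")

```text
time: 10.5
position: [0.4996, -0.0173, -0.0066]
eef_rot: [3.12, -0.368, -0.0]
force: [0.2, 0.2, 0.7]
opening: 0.003
```

```bash
python3 st.py; python3 - <<'E'
from h import *
im=vision.get_image('side')
cv2.imwrite('pics/s9.png',cv2.convertScaleAbs(cv2.resize(im[190:270,240:340],None,fx=7.5,fy=7.5,interpolation=cv2.INTER_CUBIC),alpha=1.3,beta=20))
im=vision.get_image('wrist'); 
cv2.imwrite('pics/w9.png',cv2.convertScaleAbs(cv2.resize(im[150:300,180:340],None,fx=4,fy=4,interpolation=cv2.INTER_CUBIC),alpha=2.5,beta=55))
E
```

```text
t 10.5 clampxyz [-0.114  -0.0002 -0.0066] F [0.18 0.21 0.73] M [-0.065 -0.017 -0.025] j6 59.91 open 0.003 R [ 3.120e+00 -3.675e-01 -3.000e-04]
yaw in clamp -0.02606865169081729
```

View pics/s9.png

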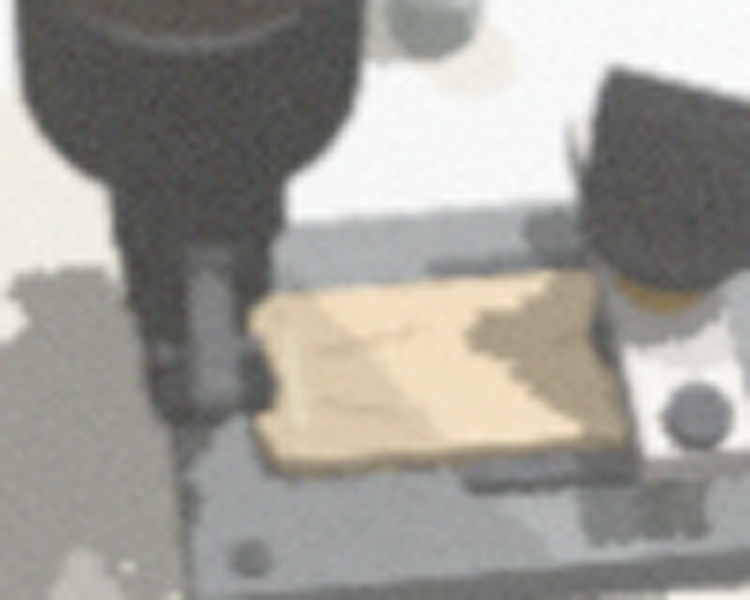

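View pics/w9.png

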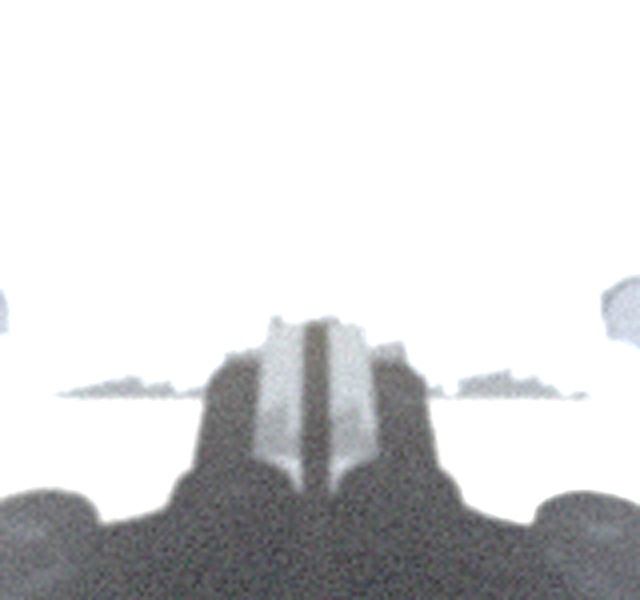

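Request:
move_arm(targets="0.0033 0 0 0 0 0 0;0.0033 0 0 0 0 0 0;0.0033 0 0 0 0 0 0;0.0033 0 0 0 0 0 0;0.0033 0 0 0 0 0 0;0 0 0 0 0 0 0")

```text
time: 11.2
position: [0.5097, -0.0196, -0.0065]
eef_rot: [-3.12, 0.368, -0.001]
force: [-0.3, 0.5, -0.1]
opening: -0.002
```

```bash
python3 st.py; python3 - <<'E'
from h import *
im=vision.get_image('side')
cv2.imwrite('pics/s10.png',cv2.convertScaleAbs(cv2.resize(im[190:270,240:340],None,fx=7.5,fy=7.5,interpolation=cv2.INTER_CUBIC),alpha=1.3,beta=20))
im=vision.get_image('wrist'); 
cv2.imwrite('pics/w10.png',cv2.convertScaleAbs(cv2.resize(im[150:300,180:340],None,fx=4,fy=4,interpolation=cv2.INTER_CUBIC),alpha=1.5,beta=25))
E
```

```text
t 11.2 clampxyz [-0.1036 -0.0002 -0.0065] F [-0.44  0.38 -0.12] M [-0.002 -0.013  0.004] j6 60.5 open -0.002 R [-3.1199e+00  3.6750e-01 -7.0000e-04]
yaw in clamp -0.026662675009607284
```

View pics/s10.png

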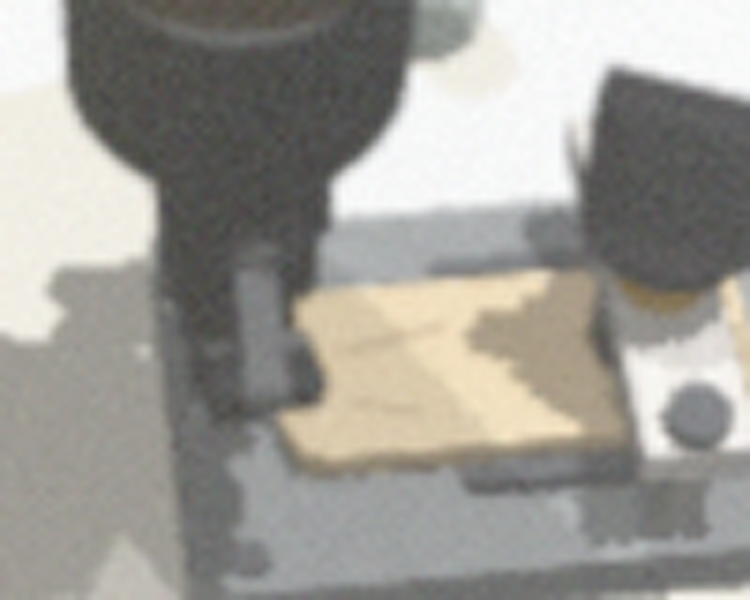

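View pics/w10.png

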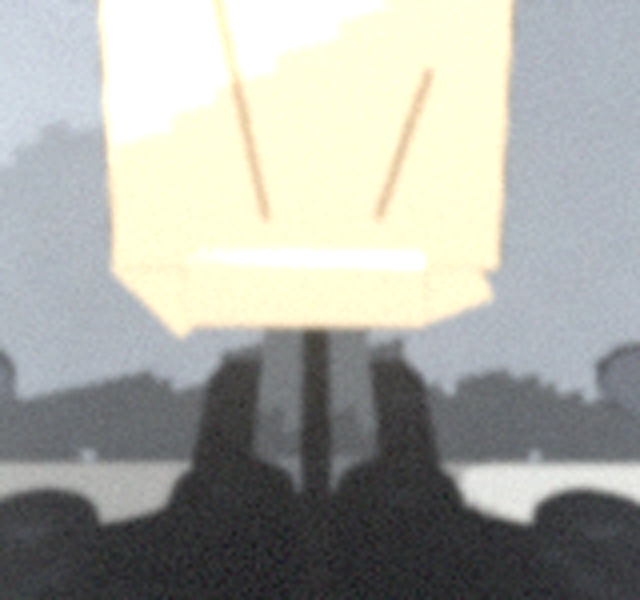

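The sherd is moving: its near corner shifted about 6 mm in the side crop, with the fingers square on its end. I'll keep pushing.

Request:
move_arm(targets="0.0033 0 0 0 0 0 0;0.0033 0 0 0 0 0 0;0.0033 0 0 0 0 0 0;0.0033 0 0 0 0 0 0;0.0033 0 0 0 0 0 0;0 0 0 0 0 0 0")

```text
time: 11.9
position: [0.5194, -0.0219, -0.0065]
eef_rot: [-3.12, 0.367, -0.001]
force: [0.3, 0.0, 0.1]
opening: -0.001
```

```bash
python3 st.py
```

```text
t 11.9 clampxyz [-0.0936 -0.0001 -0.0065] F [0.25 0.1  0.09] M [0.015 0.036 0.021] j6 61.07 open -0.001 R [-3.1199e+00  3.6740e-01 -1.0000e-03]
yaw in clamp -0.02386841784380067
```

Request:
move_arm(targets="0.0017 0 0 0 0 0 0;0.0017 0 0 0 0 0 0;0 0 0 0 0 0 0")

```text
time: 12.2
position: [0.5211, -0.0224, -0.0065]
eef_rot: [-3.12, 0.367, -0.0]
force: [0.4, -0.1, 0.5]
opening: 0.003
```

```bash
python3 st.py
```

```text
t 12.2 clampxyz [-0.0919 -0.0002 -0.0065] F [0.44 0.03 0.47] M [-0.043  0.099 -0.011] j6 61.18 open 0.003 R [-3.120e+00  3.673e-01 -4.000e-04]
yaw in clamp -0.01933154485592503
```

Request:
move_arm(targets="0.0017 0 0 0 0 0 0;0 0 0 0 0 0 0")

```text
time: 12.4
position: [0.522, -0.0226, -0.0065]
eef_rot: [-3.12, 0.367, -0.0]
force: [0.0, -0.5, -0.3]
opening: 0.001
```

```bash
python3 st.py; python3 - <<'E'
from h import *
im=vision.get_image('side')
cv2.imwrite('pics/s11.png',cv2.convertScaleAbs(cv2.resize(im[190:270,260:370],None,fx=7,fy=7,interpolation=cv2.INTER_CUBIC),alpha=1.3,beta=20))
E
```

```text
t 12.4 clampxyz [-0.0909 -0.0002 -0.0065] F [ 0.16 -0.51 -0.29] M [-0.038  0.095 -0.048] j6 61.24 open 0.001 R [-3.120e+00  3.673e-01 -4.000e-04]
yaw in clamp -0.01721849708727241
```

View pics/s11.png

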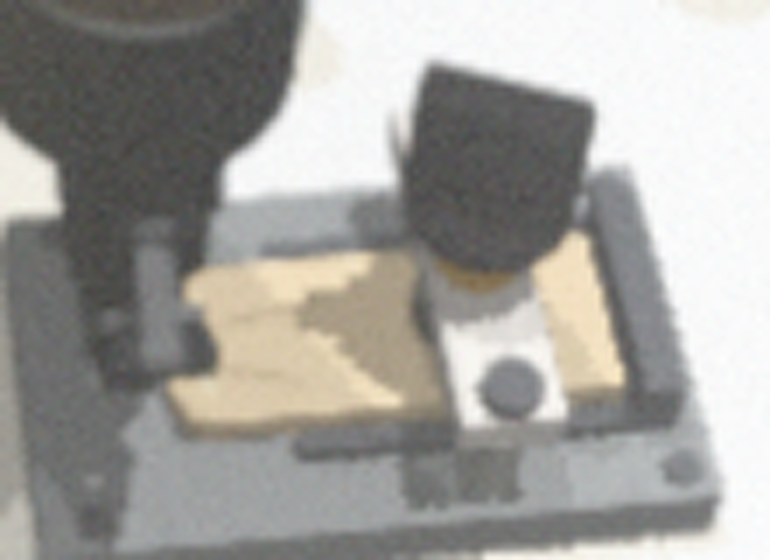

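Request:
move_arm(targets="0.0013 0 0 0 0 0 0;0 0 0 0 0 0 0")

```text
time: 12.65
position: [0.5227, -0.0228, -0.0065]
eef_rot: [-3.12, 0.367, -0.0]
force: [-0.3, 0.3, 0.3]
opening: 0.002
```

```bash
python3 st.py
```

```text
t 12.65 clampxyz [-0.0902 -0.0002 -0.0065] F [-0.34  0.21  0.29] M [ 0.063  0.113 -0.024] j6 61.28 open 0.002 R [-3.120e+00  3.674e-01 -1.000e-04]
yaw in clamp -0.022680924846660844
```

Request:
move_arm(targets="0.0013 0 0 0 0 0 0;0 0 0 0 0 0 0")

```text
time: 12.85
position: [0.523, -0.023, -0.0065]
eef_rot: [3.12, -0.368, -0.001]
force: [-1.7, 0.5, 1.1]
opening: -0.002
```

```bash
python3 st.py
```

```text
t 12.85 clampxyz [-0.0899 -0.0003 -0.0065] F [-1.73  0.13  1.07] M [0.256 0.505 0.04 ] j6 61.32 open -0.002 R [ 3.1198e+00 -3.6760e-01 -1.5000e-03]
yaw in clamp -0.03050623526924312
```

Request:
move_arm(targets="0.0013 0 0 0 0 0 0;0 0 0 0 0 0 0")

```text
time: 13.05
position: [0.523, -0.0231, -0.0066]
eef_rot: [3.12, -0.368, -0.004]
force: [-5.1, 3.1, 3.0]
opening: -0.0
```

```bash
python3 st.py
```

```text
t 13.05 clampxyz [-0.0899 -0.0005 -0.0066] F [-5.64  1.84  3.  ] M [0.748 1.271 0.055] j6 61.37 open -0.0 R [ 3.1196 -0.3678 -0.0037]
yaw in clamp -0.03983769064292986
```

Home contact is clear: the motion stalled at clamp x -0.0899 with the force rising to 5.6 N. I'll retreat and rise, open, move over the knob, then turn to the bar.

Request:
move_arm(targets="-0.005 0 0 0 0 0 0;-0.015 0 0 0 0 0 0;-0.02 0 0 0 0 0 0;0 0 -0.07 0 0 0 0;0 0 -0.07 0 0 0 0;0 0 -0.07 0 0 0 0.3;0 0 -0.07 0 0 0 0.6;0 0 -0.065 0 0 0 1;0.064 0.0005 0 0 0 0 1;0.064 0.0005 0 0 0 0 1;0.064 0 0 0 0 0 1;0 0 0 0 0 0.221 1;0 0 0 0 0 0.221 1;0 0 0 0 0 0.221 1;0 0 0 0 0 0.221 1;0 0 0 0 0 0 1")

```text
time: 14.65
position: [0.6121, -0.0447, 0.2002]
eef_rot: [2.953, -1.073, -0.0]
force: [0.9, -0.4, -0.2]
opening: 0.997
```

```bash
python3 st.py; python3 - <<'E'
from h import *
c=vision.camera_params('wrist');S=sense();im=vision.get_image('wrist'); cv2.imwrite('pics/w12raw.png',im)
for q in ('knob_grip',):
    for r in vision.pinpoint(q,'wrist')[:2]: print(q,r['score'],r['xy'],toz(c,r['xy'],.112))
np.save('c12.npy',c,allow_pickle=True)
cv2.imwrite('pics/w12.png',cv2.convertScaleAbs(cv2.resize(im,None,fx=1.5,fy=1.5,interpolation=cv2.INTER_CUBIC),alpha=2,beta=30))
im=vision.get_image('side')
cv2.imwrite('pics/s12.png',cv2.convertScaleAbs(cv2.resize(im[150:280,240:400],None,fx=4.6,fy=4.6,interpolation=cv2.INTER_CUBIC),alpha=1.3,beta=20))
E
```

```text
t 14.65 clampxyz [ 0.0018 -0.0008  0.2002] F [ 0.93 -0.24 -0.23] M [-0.02  -0.026 -0.01 ] j6 39.15 open 0.997 R [ 2.9526e+00 -1.0728e+00 -4.0000e-04]
yaw in clamp -26.525473414739277
knob_grip 0.85 [258.7, 190.1] [ 0.61045477 -0.04323155  0.112     ]
```

View pics/w12.png

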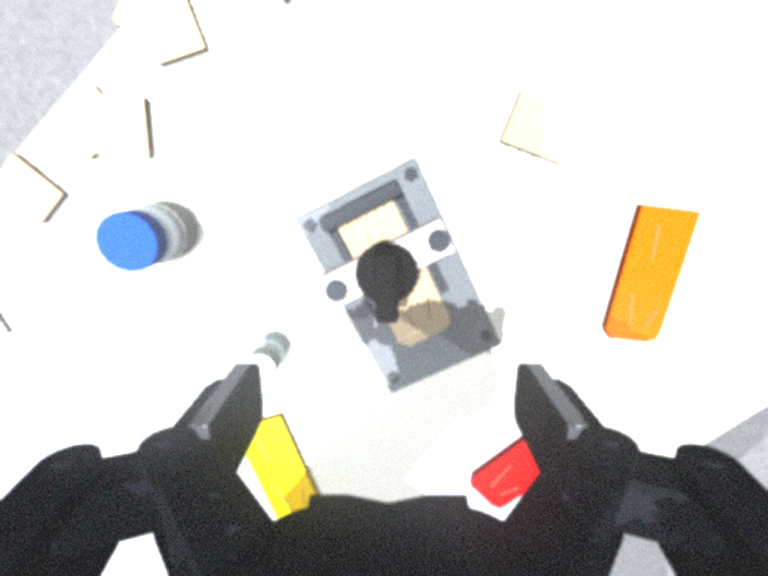

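View pics/s12.png

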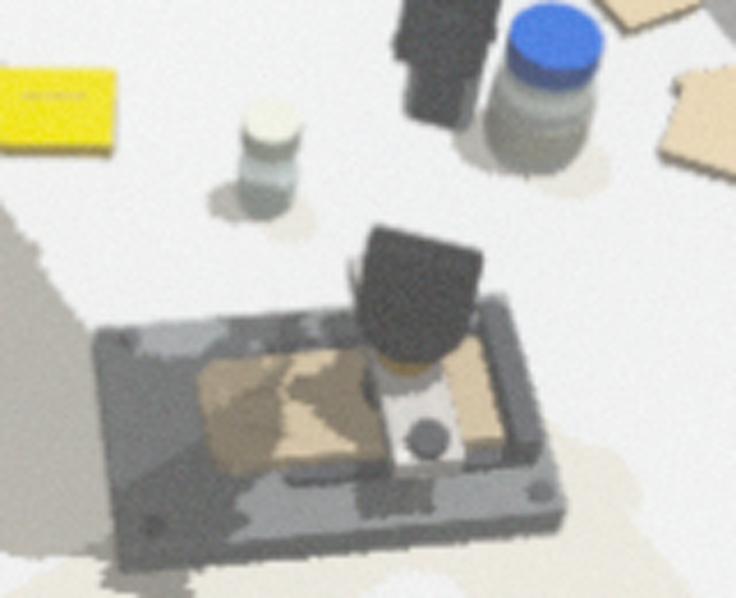

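Request:
move_arm(targets="-0.0022 0 0.0667 0 0 0 1;0 0 0.0667 0 0 0 1;0 0 0.05 0 0 0 1;0 0 0.02 0 0 0 1;0 0 0 0 0 0 1")

```text
time: 15.3
position: [0.6107, -0.0442, 0.0769]
eef_rot: [2.951, -1.071, -0.005]
force: [-0.1, 0.1, 0.6]
opening: 0.999
```

```bash
python3 st.py; python3 - <<'E'
from h import *
im=vision.get_image('wrist')
cv2.imwrite('pics/w13.png',cv2.convertScaleAbs(cv2.resize(im,None,fx=1.5,fy=1.5,interpolation=cv2.INTER_CUBIC),alpha=2,beta=30))
im=vision.get_image('side')
cv2.imwrite('pics/s13.png',cv2.convertScaleAbs(cv2.resize(im[150:280,240:400],None,fx=4.6,fy=4.6,interpolation=cv2.INTER_CUBIC),alpha=1.6,beta=20))
E
```

```text
t 15.3 clampxyz [ 0.0003 -0.0007  0.0769] F [-0.16  0.04  0.62] M [ 0.004 -0.02  -0.004] j6 39.11 open 0.999 R [ 2.9513 -1.0714 -0.0048]
yaw in clamp -26.494570262666063
```

View pics/w13.png

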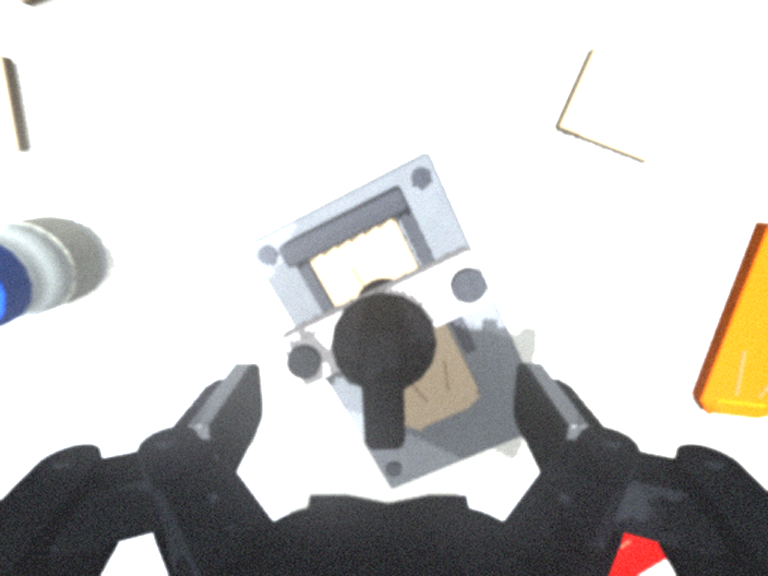

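View pics/s13.png

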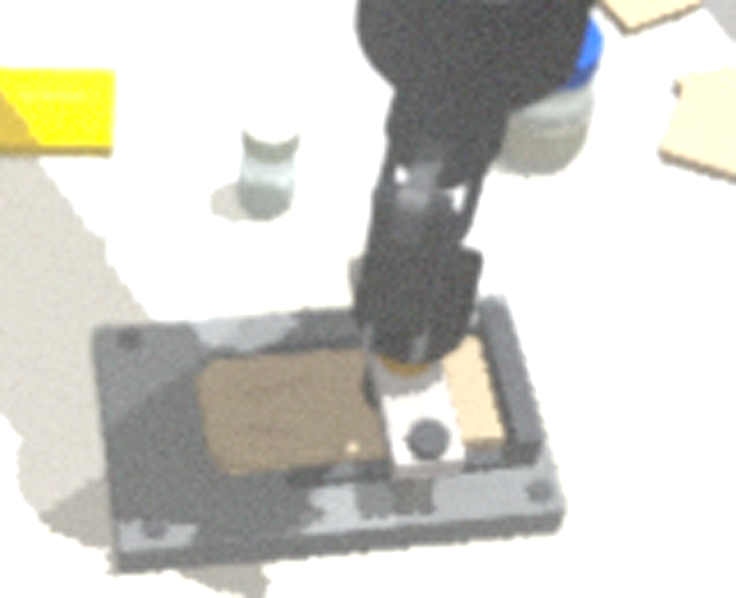

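Request:
move_arm(targets="0 0 0.0133 0 0 0 1;0 0 0 0 0 0 0;0 0 0 0 0 0 0;0 0 0 0 0 0 0;0 0 0 0 0 0 0;0 0 0 0 0 0 0;0 0 0 0 0 0 0", force=80)

```text
time: 16.1
position: [0.6124, -0.0436, 0.0711]
eef_rot: [-2.952, 1.071, -0.002]
force: [0.0, 1.8, 2.1]
opening: 0.148
```

```bash
python3 st.py; python3 - <<'E'
from h import *
im=vision.get_image('wrist')
cv2.imwrite('pics/w14.png',cv2.convertScaleAbs(cv2.resize(im,None,fx=1.5,fy=1.5,interpolation=cv2.INTER_CUBIC),alpha=2,beta=30))
im=vision.get_image('side')
cv2.imwrite('pics/s14.png',cv2.convertScaleAbs(cv2.resize(im[150:280,240:400],None,fx=4.6,fy=4.6,interpolation=cv2.INTER_CUBIC),alpha=1.6,beta=20))
E
```

```text
t 16.1 clampxyz [0.0019 0.0003 0.0711] F [-0.4   1.71  2.13] M [ 0.606 -0.064  0.194] j6 39.1 open 0.148 R [-2.9523e+00  1.0714e+00 -2.2000e-03]
yaw in clamp -26.48145382954596
```

View pics/w14.png

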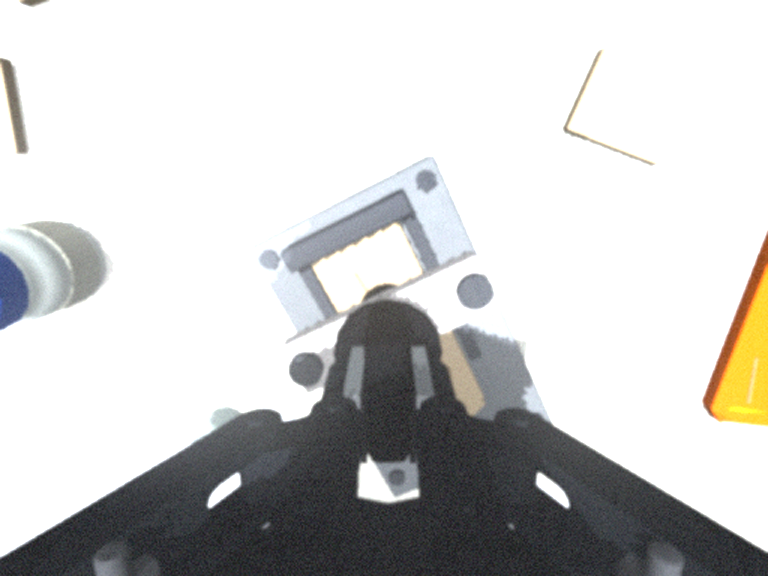

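View pics/s14.png

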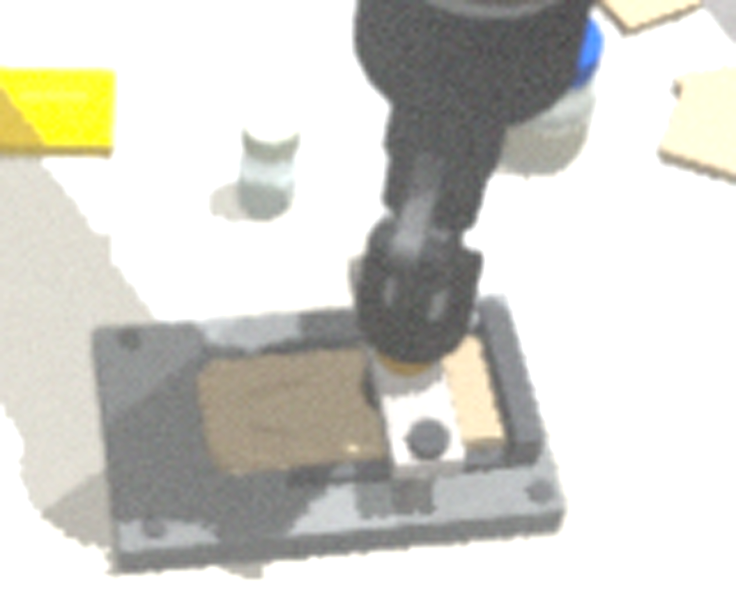

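Request:
move_arm(targets="0.0015 -0.0026 -0.0035 0 0 0 0;0 0 0 0 0 0 0")

```text
time: 16.4
position: [0.6123, -0.0435, 0.0712]
eef_rot: [2.951, -1.073, -0.004]
force: [0.4, 1.9, -5.7]
opening: 0.145
```

```bash
python3 st.py
```

```text
t 16.4 clampxyz [0.0018 0.0004 0.0712] F [-0.02  1.98 -5.65] M [ 0.307 -0.203  0.238] j6 39.05 open 0.145 R [ 2.9514 -1.0732 -0.0044]
yaw in clamp -26.554853530987383
```

Request:
move_arm(targets="0 0 0.0028 0 0 0.133 0;0 0 0.0003 0 0 0.133 0;0 0 0.0003 0 0 0.133 0;0 0 0.0003 0 0 0.133 0")

```text
time: 16.8
position: [0.6123, -0.0437, 0.0703]
eef_rot: [2.772, -1.476, -0.003]
force: [-2.0, 1.3, 0.5]
opening: 0.145
```

```bash
python3 st.py
```

```text
t 16.8 clampxyz [0.0018 0.0003 0.0703] F [-2.23  0.76  0.45] M [0.291 0.593 0.299] j6 22.93 open 0.145 R [ 2.7715 -1.4756 -0.0034]
yaw in clamp -42.652727876940574
```

Request:
move_arm(targets="0 0 0.0003 0 0 0.133 0;0 0 0.0003 0 0 0.133 0;0 0 0.0003 0 0 0.133 0")

```text
time: 17.1
position: [0.6121, -0.0438, 0.0698]
eef_rot: [2.602, -1.756, -0.003]
force: [-1.2, 0.9, 0.0]
opening: 0.145
```

```bash
python3 st.py
```

```text
t 17.1 clampxyz [0.0016 0.0001 0.0698] F [-1.36  0.56  0.03] M [0.311 0.744 0.318] j6 10.96 open 0.145 R [ 2.6021 -1.7563 -0.0034]
yaw in clamp -54.62542769547049
```

```bash
cat > q.py <<'E'
from h import *
import os,json
a=[sense()]
S=a[0];x=R.from_rotvec(S['eef_rot']).apply([1,0,0]);r=R.from_euler('z',13.41,degrees=True)
print(round(S['time'],2),'yaw',round(np.degrees(np.arctan2(x[1],x[0]))+13.41,2),'Mz',round(S['moment'][2],3),'Mxy',S['moment'][:2].round(2),'F',S['force'].round(1),'pos',r.apply(S['position']-[.6105,-.0435,0]).round(4),'j6 eff',round(S['effort'][5],3))
E
python3 q.py
```

```text
17.1 yaw -54.63 Mz 0.318 Mxy [0.31 0.74] F [-1.2  0.9  0. ] pos [0.0016 0.0001 0.0698] j6 eff 0.175
```

Request:
move_arm(targets="0 0 0.00019 0 0 0.0833 0;0 0 0.00019 0 0 0.0833 0")

```text
time: 17.3
position: [0.6121, -0.0438, 0.0696]
eef_rot: [2.524, -1.867, -0.003]
force: [-2.8, 1.2, 0.1]
opening: 0.147
```

```bash
python3 q.py
```

```text
17.3 yaw -59.56 Mz 0.296 Mxy [0.33 0.75] F [-2.8  1.2  0.1] pos [0.0016 0.0001 0.0696] j6 eff 0.004
```

Request:
move_arm(targets="0 0 0.00019 0 0 0.0833 0;0 0 0.00019 0 0 0.0833 0")

```text
time: 17.5
position: [0.612, -0.0438, 0.0694]
eef_rot: [2.44, -1.975, -0.003]
force: [-2.5, 1.3, 0.5]
opening: 0.143
```

```bash
python3 q.py
```

```text
17.5 yaw -64.56 Mz 0.253 Mxy [0.32 0.76] F [-2.5  1.3  0.5] pos [0.0015 0.0001 0.0694] j6 eff 0.007
```

Request:
move_arm(targets="0 0 0.00019 0 0 0.0833 0;0 0 0.00019 0 0 0.0833 0")

```text
time: 17.7
position: [0.6119, -0.0437, 0.0692]
eef_rot: [2.351, -2.079, -0.003]
force: [-2.2, 0.2, 0.7]
opening: 0.146
```

```bash
python3 q.py
```

```text
17.7 yaw -69.56 Mz 0.22 Mxy [0.33 0.78] F [-2.2  0.2  0.7] pos [0.0014 0.0001 0.0692] j6 eff 0.007
```

Request:
move_arm(targets="0 0 0.00019 0 0 0.0833 0;0 0 0.00019 0 0 0.0833 0")

```text
time: 17.9
position: [0.6118, -0.0438, 0.0689]
eef_rot: [2.258, -2.18, -0.003]
force: [-2.6, 1.4, 1.3]
opening: 0.151
```

```bash
python3 q.py
```

```text
17.9 yaw -74.56 Mz 0.199 Mxy [0.39 0.79] F [-2.6  1.4  1.3] pos [0.0014 0.     0.0689] j6 eff 0.007
```

Request:
move_arm(targets="0 0 0.00019 0 0 0.0833 0;0 0 0.00019 0 0 0.0833 0")

```text
time: 18.1
position: [0.6118, -0.0437, 0.0687]
eef_rot: [2.161, -2.276, -0.003]
force: [-3.5, 0.6, 1.6]
opening: 0.146
```

```bash
python3 q.py
```

```text
18.1 yaw -79.56 Mz 0.249 Mxy [0.41 0.96] F [-3.5  0.6  1.6] pos [0.0013 0.0001 0.0687] j6 eff 0.007
```

Request:
move_arm(targets="0 0 0.00019 0 0 0.0833 0;0 0 0.00019 0 0 0.0833 0")

```text
time: 18.3
position: [0.6117, -0.0437, 0.0685]
eef_rot: [2.06, -2.368, -0.003]
force: [-2.9, 0.5, 2.5]
opening: 0.144
```

```bash
python3 q.py
```

```text
18.3 yaw -84.56 Mz 0.274 Mxy [0.44 0.93] F [-2.9  0.5  2.5] pos [0.0012 0.     0.0685] j6 eff 0.007
```

Request:
move_arm(targets="0 0.0008 -0.0005 0 0 0.0833 0;0 0.0005 -0.0003 0 0 0.0833 0")

```text
time: 18.5
position: [0.6115, -0.0437, 0.0684]
eef_rot: [1.955, -2.456, -0.002]
force: [-0.4, 0.2, -4.1]
opening: 0.147
```

```bash
python3 q.py
```

```text
18.5 yaw -89.56 Mz 0.252 Mxy [ 0.03 -0.04] F [-0.4  0.2 -4.1] pos [0.001  0.0001 0.0684] j6 eff -0.002
```

Request:
move_arm(targets="0 0 0.00019 0 0 0.0833 0;0 0 0.00019 0 0 0.0833 0")

```text
time: 18.7
position: [0.6115, -0.0436, 0.0681]
eef_rot: [1.846, -2.539, -0.002]
force: [-1.3, 0.8, -2.7]
opening: 0.153
```

```bash
python3 q.py
```

```text
18.7 yaw -94.56 Mz 0.307 Mxy [0.18 0.28] F [-1.3  0.8 -2.7] pos [0.001  0.0001 0.0681] j6 eff -0.0
```

Request:
move_arm(targets="0 0 0.00019 0 0 0.0833 0;0 0 0.00019 0 0 0.0833 0")

```text
time: 18.9
position: [0.6114, -0.0436, 0.0679]
eef_rot: [1.733, -2.617, -0.002]
force: [-1.8, 0.1, -1.4]
opening: 0.142
```

```bash
python3 q.py
```

```text
18.9 yaw -99.56 Mz 0.218 Mxy [0.22 0.28] F [-1.8  0.1 -1.4] pos [0.0009 0.0001 0.0679] j6 eff 0.0
```

Request:
move_arm(targets="0 0 0.00019 0 0 0.0833 0;0 0 0.00019 0 0 0.0833 0")

```text
time: 19.1
position: [0.6114, -0.0436, 0.0677]
eef_rot: [1.617, -2.69, -0.002]
force: [-1.2, 1.0, -2.2]
opening: 0.146
```

```bash
python3 q.py
```

```text
19.1 yaw -104.56 Mz 0.254 Mxy [0.31 0.38] F [-1.2  1.  -2.2] pos [0.0009 0.0001 0.0677] j6 eff 0.0
```

Request:
move_arm(targets="0 0 0.0003 0 0 0.1333 0")

```text
time: 19.2
position: [0.6113, -0.0436, 0.0675]
eef_rot: [1.522, -2.745, -0.002]
force: [-1.2, 0.8, -1.6]
opening: 0.144
```

```bash
python3 q.py
```

```text
19.2 yaw -108.59 Mz 0.319 Mxy [0.38 0.41] F [-1.2  0.8 -1.6] pos [0.0008 0.0001 0.0675] j6 eff 0.248
```

Request:
move_arm(targets="0 0 0.0003 0 0 0.1333 0")

```text
time: 19.3
position: [0.6112, -0.0435, 0.0673]
eef_rot: [1.424, -2.797, -0.002]
force: [-0.7, 1.2, -2.1]
opening: 0.143
```

```bash
python3 q.py
```

```text
19.3 yaw -112.62 Mz 0.294 Mxy [0.36 0.41] F [-0.7  1.2 -2.1] pos [0.0007 0.0001 0.0673] j6 eff 0.174
```

Request:
move_arm(targets="0 0 0.0003 0 0 0.1333 0")

```text
time: 19.4
position: [0.6113, -0.0435, 0.0671]
eef_rot: [1.326, -2.845, -0.002]
force: [-0.5, 1.5, -1.5]
opening: 0.14
```

```bash
python3 q.py
```

```text
19.4 yaw -116.62 Mz 0.294 Mxy [0.43 0.38] F [-0.5  1.5 -1.5] pos [0.0007 0.0002 0.0671] j6 eff 0.17
```

Request:
move_arm(targets="0 0 0.0003 0 0 0.1333 0")

```text
time: 19.5
position: [0.6112, -0.0434, 0.067]
eef_rot: [1.226, -2.889, -0.002]
force: [-0.4, 2.0, -0.7]
opening: 0.148
```

```bash
python3 q.py
```

```text
19.5 yaw -120.62 Mz 0.297 Mxy [0.5  0.41] F [-0.4  2.  -0.7] pos [0.0007 0.0002 0.067 ] j6 eff 0.17
```

Request:
move_arm(targets="0 0 0.0003 0 0 0.1333 0")

```text
time: 19.6
position: [0.6112, -0.0434, 0.0668]
eef_rot: [1.124, -2.93, -0.002]
force: [-2.4, 0.6, -0.5]
opening: 0.149
```

```bash
python3 q.py
```

```text
19.6 yaw -124.61 Mz 0.321 Mxy [0.6  0.61] F [-2.4  0.6 -0.5] pos [0.0006 0.0003 0.0668] j6 eff 0.156
```

Request:
move_arm(targets="0 0 0.0003 0 0 0.1333 0")

```text
time: 19.7
position: [0.6112, -0.0434, 0.0668]
eef_rot: [1.021, -2.967, -0.002]
force: [-2.3, 1.5, 0.4]
opening: 0.145
```

```bash
python3 q.py
```

```text
19.7 yaw -128.61 Mz 0.341 Mxy [0.72 0.69] F [-2.3  1.5  0.4] pos [0.0006 0.0003 0.0668] j6 eff 0.124
```

Request:
move_arm(targets="0 0 0.0003 0 0 0.1333 0")

```text
time: 19.8
position: [0.6112, -0.0433, 0.0668]
eef_rot: [0.918, -3.001, -0.001]
force: [-2.0, 1.3, 1.0]
opening: 0.146
```

```bash
python3 q.py
```

```text
19.8 yaw -132.59 Mz 0.375 Mxy [0.66 0.76] F [-2.   1.3  1. ] pos [0.0006 0.0003 0.0668] j6 eff 0.093
```

Request:
move_arm(targets="0 0 0.0003 0 0 0.1333 0")

```text
time: 19.9
position: [0.6112, -0.0433, 0.0668]
eef_rot: [0.813, -3.031, -0.001]
force: [-3.0, 2.3, 0.8]
opening: 0.144
```

```bash
python3 q.py
```

```text
19.9 yaw -136.58 Mz 0.452 Mxy [0.85 0.92] F [-3.   2.3  0.8] pos [0.0006 0.0004 0.0668] j6 eff 0.062
```

```bash
python3 q.py; python3 - <<'E'
from h import *
im=vision.get_image('wrist')
cv2.imwrite('pics/w15.png',cv2.convertScaleAbs(cv2.resize(im,None,fx=1.5,fy=1.5,interpolation=cv2.INTER_CUBIC),alpha=2.5,beta=40))
im=vision.get_image('side')
cv2.imwrite('pics/s15.png',cv2.convertScaleAbs(cv2.resize(im[150:280,240:400],None,fx=4.6,fy=4.6,interpolation=cv2.INTER_CUBIC),alpha=2,beta=30))
E
python3 q.py
```

```text
19.9 yaw -136.58 Mz 0.452 Mxy [0.85 0.92] F [-3.   2.3  0.8] pos [0.0006 0.0004 0.0668] j6 eff 0.062
20.0 yaw -136.45 Mz 0.087 Mxy [0.79 1.1 ] F [-2.7  2.3  1.2] pos [0.0006 0.0004 0.0667] j6 eff -0.369
```

View pics/w15.png

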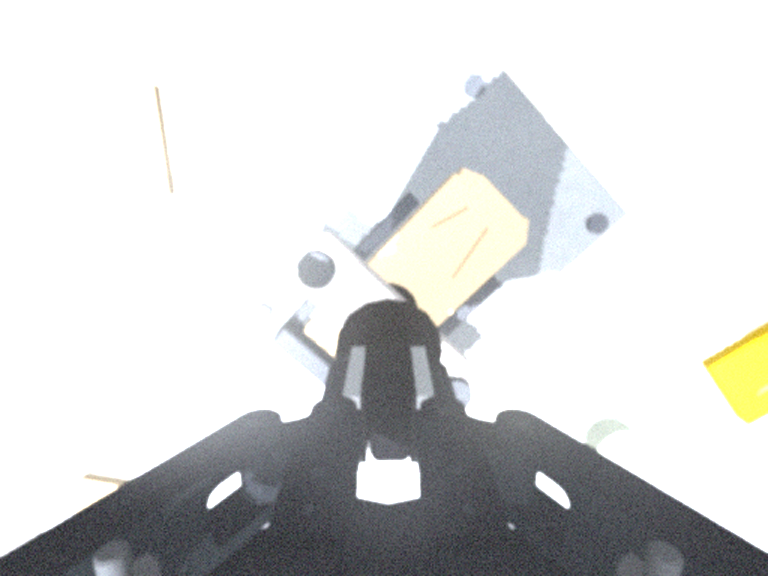

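View pics/s15.png

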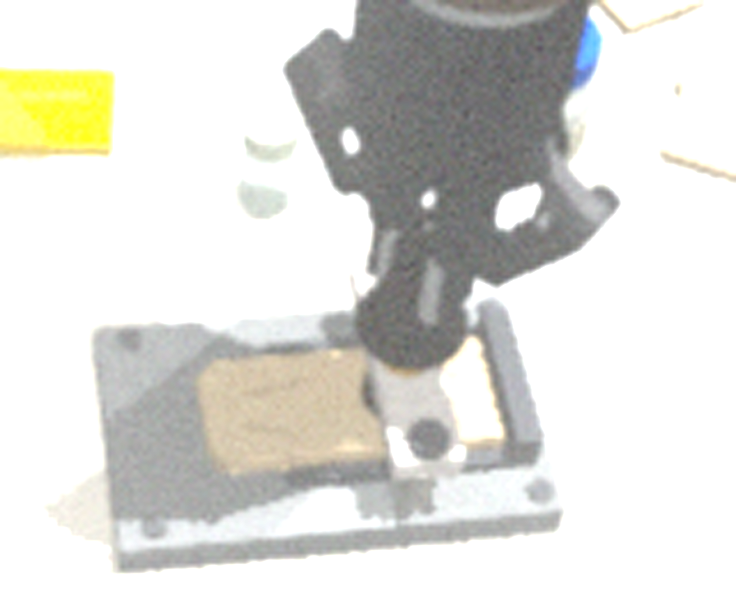

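Torque steps up around yaw -125 to -130°. I'll go on creeping with a finer step to confirm it.

Request:
move_arm(targets="0.0003 0.0007 0.00019 0 0 0.0833 0;0.0003 0.0006 0.00019 0 0 0.0833 0")

```text
time: 20.2
position: [0.6111, -0.0431, 0.0666]
eef_rot: [0.684, -3.064, 0.0]
force: [-2.7, 0.9, -0.7]
opening: 0.143
```

```bash
python3 q.py
```

```text
20.2 yaw -141.41 Mz 0.38 Mxy [0.1  0.51] F [-2.7  0.9 -0.7] pos [0.0005 0.0005 0.0666] j6 eff -0.106
```

Request:
move_arm(targets="0 0 0.00019 0 0 0.0833 0")

```text
time: 20.3
position: [0.6111, -0.0431, 0.0665]
eef_rot: [0.617, -3.078, 0.0]
force: [-3.1, 2.0, 0.5]
opening: 0.146
```

```bash
python3 q.py
```

```text
20.3 yaw -143.91 Mz 0.351 Mxy [0.43 0.67] F [-3.1  2.   0.5] pos [0.0005 0.0005 0.0665] j6 eff -0.117
```

Request:
move_arm(targets="0 0 0.00019 0 0 0.0833 0")

```text
time: 20.4
position: [0.6111, -0.0431, 0.0664]
eef_rot: [0.55, -3.091, 0.0]
force: [-2.3, 1.5, 0.5]
opening: 0.144
```

```bash
python3 q.py
```

```text
20.4 yaw -146.41 Mz 0.376 Mxy [0.44 0.75] F [-2.3  1.5  0.5] pos [0.0005 0.0005 0.0664] j6 eff -0.117
```

Request:
move_arm(targets="0 0 0.00019 0 0 0.0833 0")

```text
time: 20.5
position: [0.6111, -0.0431, 0.0663]
eef_rot: [0.482, -3.102, 0.0]
force: [-2.2, 1.1, 1.0]
opening: 0.147
```

```bash
python3 q.py
```

```text
20.5 yaw -148.92 Mz 0.449 Mxy [0.47 0.7 ] F [-2.2  1.1  1. ] pos [0.0005 0.0005 0.0663] j6 eff -0.12
```

Request:
move_arm(targets="0 0 0.00019 0 0 0.0833 0")

```text
time: 20.6
position: [0.6111, -0.0431, 0.0662]
eef_rot: [0.415, -3.112, 0.0]
force: [-2.1, 2.5, 1.5]
opening: 0.146
```

```bash
python3 q.py
```

```text
20.6 yaw -151.41 Mz 0.418 Mxy [0.51 0.81] F [-2.1  2.5  1.5] pos [0.0005 0.0006 0.0662] j6 eff -0.122
```

Request:
move_arm(targets="0 0 0.00019 0 0 0.0833 0")

```text
time: 20.7
position: [0.6111, -0.043, 0.0661]
eef_rot: [0.347, -3.12, 0.0]
force: [-2.1, 1.4, 1.9]
opening: 0.146
```

```bash
python3 q.py
```

```text
20.7 yaw -153.91 Mz 0.435 Mxy [0.51 0.72] F [-2.1  1.4  1.9] pos [0.0005 0.0006 0.0661] j6 eff -0.124
```

```bash
python3 - <<'E'
from h import *
S=sense();c=vision.camera_params('wrist')
im=vision.get_image('wrist');cv2.imwrite('pics/w16raw.png',im)
cv2.imwrite('pics/w16.png',cv2.convertScaleAbs(cv2.resize(im[180:320,190:330],None,fx=4.2,fy=4.2,interpolation=cv2.INTER_CUBIC),alpha=5,beta=0))
print(proj(c,R.from_rotvec(S['eef_rot']).apply([[.022,.007,-.053],[.022,-.007,-.053],[-.022,.007,-.053],[-.022,-.007,-.053]])+S['position']).round(1))
im=cv2.imread('pics/w12raw.png')
E
python3 q.py
```

```text
[[274.4 223.7]
 [243.7 223.7]
 [273.  305.3]
 [245.  305.3]]
20.75 yaw -153.99 Mz 0.322 Mxy [0.5  0.84] F [-2.6  1.3  0.3] pos [0.0005 0.0006 0.0661] j6 eff -0.436
```

View pics/w16.png

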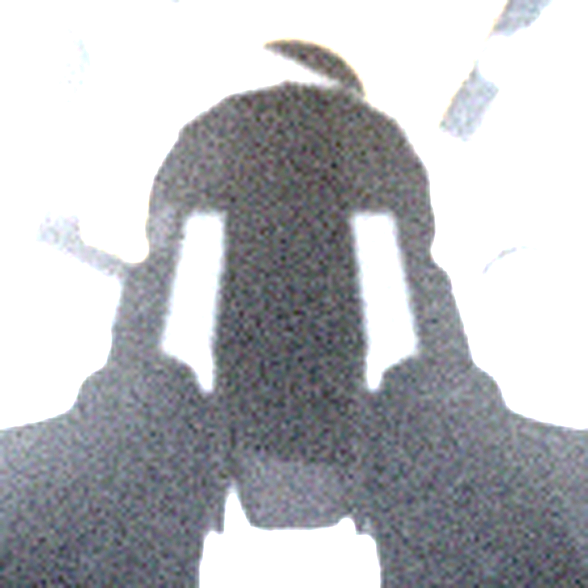

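Joint-6 effort, wrist Mz and tool z all break at the same place. Clamp yaw ≈ -123° is the touch: 96° turned, a gap of 4.3 mm, inside the 2 to 9 mm range. The bar is still square in the pads, so a quarter turn more ends at about -213°.

Request:
move_arm(targets="0 0.0002 0.00018 0 0 0.0833 0;0 0.0002 0.00018 0 0 0.0833 0;0 0 0.00018 0 0 0.0833 0;0 0 0.00018 0 0 0.0833 0;0 0 0.00018 0 0 0.0833 0;0 0 0.00018 0 0 0.0833 0")

```text
time: 21.35
position: [0.6111, -0.0428, 0.0655]
eef_rot: [-0.063, -3.139, 0.001]
force: [-3.7, 1.7, 1.2]
opening: 0.146
```

```bash
python3 q.py
```

```text
21.35 yaw 191.12 Mz 0.486 Mxy [0.47 0.89] F [-3.7  1.7  1.2] pos [0.0004 0.0008 0.0655] j6 eff -0.136
```

Request:
move_arm(targets="0 0 0.00018 0 0 0.0833 0;0 0 0.00018 0 0 0.0833 0;0 0 0.00018 0 0 0.0833 0;0 0 0.00018 0 0 0.0833 0;0 0 0.00018 0 0 0.0833 0;0 0 0.00018 0 0 0.0833 0")

```text
time: 21.95
position: [0.6112, -0.0426, 0.0649]
eef_rot: [-0.472, -3.105, 0.001]
force: [-3.1, 2.7, 1.9]
opening: 0.146
```

```bash
python3 q.py
```

```text
21.95 yaw 176.13 Mz 0.339 Mxy [0.67 0.89] F [-3.1  2.7  1.9] pos [0.0005 0.001  0.0649] j6 eff -0.149
```

Request:
move_arm(targets="0 0 0.00018 0 0 0.0833 0;0 0 0.00018 0 0 0.0833 0;0 0 0.00018 0 0 0.0833 0;0 0 0.00018 0 0 0.0833 0;0 0 0.00018 0 0 0.0833 0")

```text
time: 22.45
position: [0.6113, -0.0425, 0.0644]
eef_rot: [-0.807, -3.035, 0.001]
force: [-3.3, 2.6, 1.5]
opening: 0.144
```

```bash
python3 q.py
```

```text
22.45 yaw 163.64 Mz 0.462 Mxy [0.75 0.79] F [-3.3  2.6  1.5] pos [0.0005 0.0012 0.0644] j6 eff -0.159
```

Request:
move_arm(targets="0 0 0.00018 0 0 0.0867 0;0 0 0.00018 0 0 0.0867 0;0 0 0.00018 0 0 0.0867 0;0 0 0.00018 0 0 0.0867 0;0 0 0.00018 0 0 0.0867 0;0 0 0.00018 0 0 0.0867 0;0 0 0 0 0 0 0")

```text
time: 23.15
position: [0.6115, -0.0424, 0.0637]
eef_rot: [-1.21, -2.898, 0.0]
force: [-3.0, 2.6, 2.0]
opening: 0.143
```

```bash
python3 q.py; python3 - <<'E'
from h import *
im=vision.get_image('wrist')
cv2.imwrite('pics/w17.png',cv2.convertScaleAbs(cv2.resize(im[180:320,190:330],None,fx=4.2,fy=4.2,interpolation=cv2.INTER_CUBIC),alpha=5,beta=0))
E
python3 q.py
```

```text
23.15 yaw 148.09 Mz 0.33 Mxy [0.9 0.9] F [-3.   2.6  2. ] pos [0.0007 0.0013 0.0637] j6 eff -0.442
23.2 yaw 148.1 Mz 0.35 Mxy [1.   0.94] F [-3.9  2.3  1.6] pos [0.0007 0.0013 0.0638] j6 eff -0.318
```

View pics/w17.png

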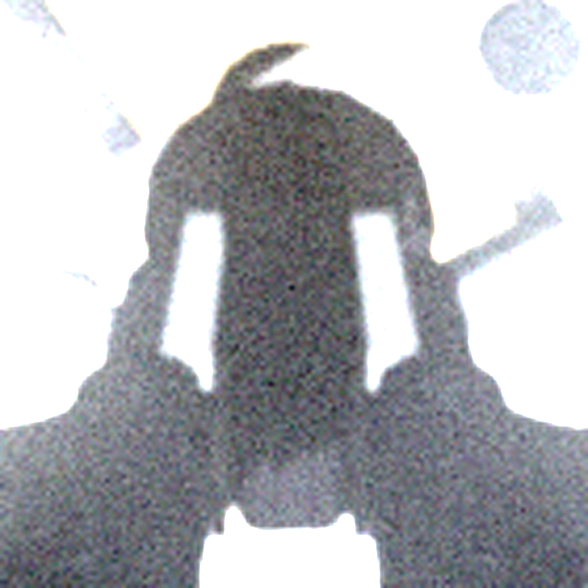

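The bar is still square in the pads at yaw -211.9°, an 89° turn past touch. I'll open straight out and rise.

Request:
move_arm(targets="0 0 0 0 0 0 0.4;0 0 0 0 0 0 0.7;0 0 0 0 0 0 1;0 0 0 0 0 0 1;0 0 0 0 0 0 1;0 0 -0.02 0 0 0 1;0 0 -0.07 0 0 0 1;0 0 -0.07 0 0 0 1;0 0 -0.06 0 0 0 1;0 0 0 0 0 0 1")

```text
time: 24.2
position: [0.6157, -0.0427, 0.2036]
eef_rot: [1.207, 2.886, 0.009]
force: [-0.5, 0.3, 0.8]
opening: 1.001
```

```bash
python3 q.py; python3 - <<'E'
from h import *
c=vision.camera_params('wrist');np.save('c18.npy',c,allow_pickle=True)
im=vision.get_image('wrist');cv2.imwrite('pics/w18raw.png',im)
cv2.imwrite('pics/w18.png',cv2.convertScaleAbs(cv2.resize(im[90:280,150:370],None,fx=3.1,fy=3.1,interpolation=cv2.INTER_CUBIC),alpha=1.6,beta=25))
im=vision.get_image('side')
cv2.imwrite('pics/s18.png',cv2.convertScaleAbs(cv2.resize(im[150:280,240:400],None,fx=4.6,fy=4.6,interpolation=cv2.INTER_CUBIC),alpha=1.5,beta=20))
E
```

```text
24.2 yaw 148.03 Mz -0.005 Mxy [ 0.01 -0.02] F [-0.5  0.3  0.8] pos [0.0049 0.002  0.2036] j6 eff -0.0
```

View pics/w18.png

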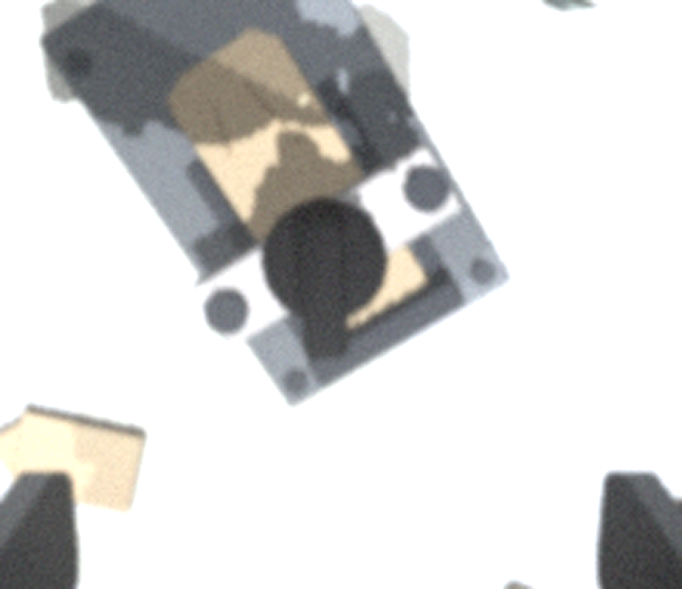

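View pics/s18.png

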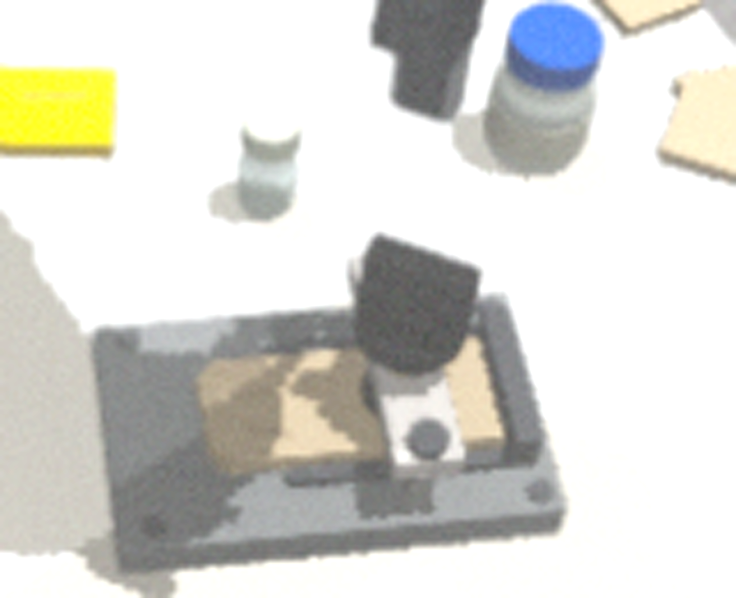

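```bash
python3 - <<'E'
from h import *
a=cv2.imread('pics/w12raw.png')[150:230,215:305]; b=cv2.imread('pics/w18raw.png')[140:220,210:300]
o=[cv2.convertScaleAbs(cv2.resize(cv2.GaussianBlur(x,(0,0),.8),None,fx=4.3,fy=4.3,interpolation=cv2.INTER_CUBIC),alpha=6,beta=-40) for x in(a,b)]
cv2.imwrite('pics/bar.png',np.hstack(o))
E
```

```text
(no output)
```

View pics/bar.png

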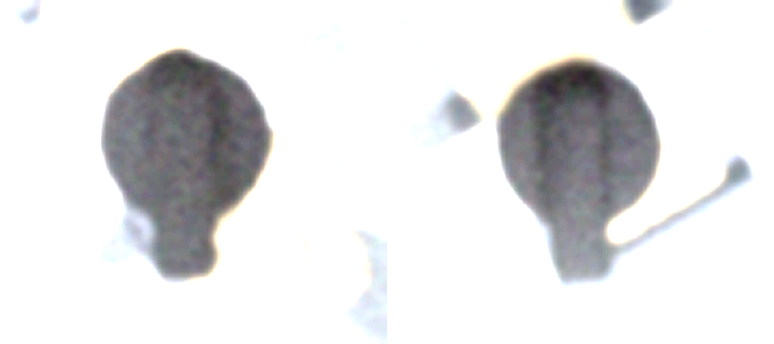

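```bash
python3 - <<'E'
from h import *
cs=vision.camera_params('side')
def W(x,y,z): return R.from_euler('z',-13.41,degrees=True).apply([x,y,0])+[.6105,-.0435,z]
for P in((-.08,-.016,.03),(-.07,-.025,.03),(.04,-.025,.03)): print(((proj(cs,W(*P))[0]-[240,150])*4.6).round())
for q in('spare_sherd','jar','vial'):
    for r in vision.pinpoint(q,'side')[:1]: print(q,np.round(toz(cs,r['xy'],0),3))
bot.sign_off()
print(sense()['time'])
E
```

```text
[206. 442.]
[234. 459.]
[506. 433.]
spare_sherd [ 0.613 -0.2    0.   ]
jar [0.735 0.091 0.   ]
vial [0.614 0.095 0.   ]
the job is handed in; nothing more can be done
the job is handed in; nothing more can be done
```

I slid the sherd home, tightened the knob a quarter turn past touch, let go and signed off with the gripper clear, at about 24 s.

**Sherd:** I pushed its near end until it stalled against the stop at about 5.6 N. After release, the side view shows its corners within a few pixels of the computed home position.

**Knob:** I turned it clockwise from -26.5° to -211.9° (bar angle in the clamp's frame). Touch was at about -123°, where the wrist torque, joint-6 effort and tool height all changed together. That is a gap of about 4.3 mm, and I turned about 89° past it. After release the bar was still aligned with the tool to about 2°, so the pads had not slipped.

**Checks that were less certain or disagreed:**
- **Fingertip height:** the fingertips sat more than 26 mm above the reported TCP. My first push passed over the sherd without moving it, and I found the right height by feeling downward with the camera.
- **Touch point:** wrist torque noise was about 0.035 N m, and the touch showed as a rise over about 13° rather than a clean step. I took its start, so the turn past touch could be a few degrees short of 90°. The later effort slope (0.075 N m per quarter turn) was smaller than the first rise of about 0.10 N m.
- **Bystanders:** the last network readings put the spare sherd where it was, but the jar and vial about 9 to 10 mm off their first readings. In the side pictures, from before the knob was gripped and from the end, both stand at the same pixels. I take that as network error, and I felt no contact with either.

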